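Put three mixed-up forging dies back in their own keepers

ROBOT

A 6-joint arm with a two-finger parallel gripper is mounted at the origin on the work surface. World frame = base frame: x ahead of the robot, y to its left, z up, the work surface at z = 0. Lengths are in mm, angles in rad, forces in N, time in s.
With the tool pointing down it reaches from about 275 to 1000 mm from the base axis. Payload 8.4 kg.
Tool frame: the origin (TCP) lies at the very end of the fingers, on their centre line; the grasp point (between the pads) lies r.hold_point_z behind it (r.hold_point_z is the distance from the TCP to the grasp point, in mm); x points along the fingers, z is the direction in which the jaws open and shut, and the axes are right-handed (so a half turn about x gives the same grasp; the last joint's range is limited). The gripper opens to 85 mm and grips with 20 to 120 N. Pads are 22 mm wide; open, the fingers measure 114 mm over their backs; the gripper's body (76 mm by 85 mm) begins 54 mm behind the grasp point. The pads swing forward as they close: fully open they stand 13 mm farther back than shut.
Start: joints at [1.251, 0.353, 1.633, -0, 1.155, -0.002], TCP at [195.297, 593.706, 231.281] pointing down, gripper open.
Joint ranges: [-2.63, 2.63], [-0.92, 2.1], [0.06, 2.66], [-1.3, 4.44], [0, 2.69], [-3.02, 3.02]. Speed limits (rad/s): [2.22, 2.22, 2.79, 3.14, 3.14, 3.14].

INTERFACE

Orientations are given as [roll, pitch, yaw] about the fixed x, y, z axes, in that order (R = Rz(yaw) Ry(pitch) Rx(roll)).
In Python, from rig import r gives the robot as it stands.
- The arm moves only by the tool jog_arm, never from a script. Its argument "series" is a list of rows, each a list of 7 numbers: the turn, a rotation vector about the tool's x, y, z in degrees, then the shift along the tool's x, y, z in cm, then the opening, from 0 (shut) to 1 (fully open). In form: [[wx, wy, wz, tx, ty, tz, fingers], ...]. A call has 1 to 20 rows; each row shifts and turns the commanded pose from where the row before left it, along the tool's axes as they then stand; what a row does not reach is not made up. A row lasts 1/10 s, in which the tool goes at most 50 mm and 8.59 degrees, less where a joint would pass 70% of its speed; a pose out of reach is approached as far as the arm can. A call with a gripper value outside its range is refused whole. The fingers move at their own pace and stop on an object; "force" is the grip in N (left out, the last holds). Time passes only in rows, so rows that do not move let the fingers close. It gives the time, the measured TCP pose, the force and the opening at its end, in the units of the state.
- r.sense(): the state, without advancing time (a new reading comes with each control period).
- r.grab_frame(name): name is "side" or "top"; returns (picture, depth): 400x640x3 uint8, red, green, blue; 400x640 float32, mm along the optical axis (not along the pixel's ray), 0 where there is no reading.
- r.get_calibration(name): a dict with "mtx" (3x3 intrinsics, pixels), "dist" ([k1, k2, p1, p2, k3] as OpenCV has them; the pictures are not rectified), "position" and "rotation" of the camera in the world. Camera axes: x right, y down, z forward; pixel columns grow to the right and rows downward; lengths in mm; the calibration is good to about 2 mm. A picture is of the moment at which its call begins. get_calibration takes no time and is no camera call.
- r.sign_off(): hands the job in, once; it reports no verdict.
The state is a dict: "clock": time; "qpos": joint angles; "qvel": joint speeds; "joint_efforts": joint torques, N m; "eef_pos": TCP position; "tcp_rot": TCP orientation; "contact_force": force on the tool from outside, world axes, zero at the start; "wrist_torque": the same for the moment, N m; "opening": opening from 0.0 (shut) to 1.0 (fully open).
Only numpy, scipy, OpenCV 4.12 (cv2) and the standard library are available. Lean on these libraries where they do the work, as an engineer would, in place of code of your own. Each camera call takes 0.05 s, during which the arm holds its last target.

TASK

The three forging dies were put back in the wrong keepers and sit proud on the rims. Using the empty wooden board to park one while you change them round, put each die in the keeper that fits its foot (round in round, square in square, long in long), upright and fully down on the keeper's floor, and leave the hammer, the tongs and the tin where they lie.

Things in the scene. Friction and masses are not known exactly. Their poses are not given: they have to be found in the camera images.
- die_round: Round flattening die, bright steel, about 0.75 kg. Foot: disc 80 mm across, 10 mm high; on it a plain round boss 42 mm across, up to 48 mm total height. Origin at the centre of the underside of the foot, z up. Grip the boss across its sides (42 mm) from above. At the start it sits on the rim of the square keeper, its underside 16 mm above the bench.
- die_square: Square drawing die, bright steel, about 0.6 kg. Foot 54 x 54 mm, 10 mm high; on it a body 40 x 40 mm, flat-sided up to 34 mm, whose top carries two parallel half-round ridges (along its x), total height 43 mm. Origin at the centre of the underside of the foot, x and y parallel to the foot's sides, z up. Grip the body across either pair of sides (40 mm). At the start it sits on the rim of the long keeper, its underside 16 mm above the bench.
- die_long: Long fuller die, bright steel, about 0.7 kg. Foot 120 mm (x) x 28 mm (y), 10 mm high; on it a ridge 110 mm long (x) and 16 mm thick (y) with a round nose, total height 50 mm. Origin at the centre of the underside of the foot, x along the length, z up. Grip the ridge at its middle across y (16 mm). At the start it lies across the rim of the round keeper, its underside 16 mm above the bench.
- keeper_round: Keeper for the round die, fixed: a grey steel plate 128 x 128 mm, 6 mm thick, with a dark steel ring standing on it, 92 mm inside and 108 mm outside diameter, 10 mm high (rim top 16 mm above the bench). Origin on the bench under the centre of the ring, z up; the floor inside is at z = 6 mm.
- keeper_square: Keeper for the square die, fixed: a grey steel plate 112 x 112 mm, 6 mm thick, with a square dark steel rim on it, 66 x 66 mm inside, 82 x 82 mm outside, 10 mm high (rim top 16 mm above the bench). Origin on the bench under the centre of the rim, x and y parallel to its sides, z up; the floor inside is at z = 6 mm.
- keeper_long: Keeper for the long die, fixed: a grey steel plate 176 x 80 mm, 6 mm thick, with an oblong dark steel rim on it, 132 mm (x) x 38 mm (y) inside, 148 x 54 mm outside, 10 mm high (rim top 16 mm above the bench). Origin on the bench under the centre of the rim, x along its length, y across, z up; the floor inside is at z = 6 mm.
- park_board: The free spot: an empty pale wooden board, 140 x 140 mm, 18 mm thick, fixed on the bench, top at z = 18 mm. Origin on the bench under its centre, x and y parallel to its sides, z up. Set a parked die near its middle.
- hammer: Cross-peen hammer lying flat on the bench, to be left alone: pale wooden handle along its x (265 mm overall) and dark steel head at the +x end, 116 mm across y, 32 mm high. Origin on the bench under the handle, 165 mm from the handle's end.
- tongs: Blacksmith's dark steel tongs lying flat on the bench beyond the dies, to be left alone: 340 mm long along x, 80 mm wide at the reins, 20 mm high. Origin on the bench near the rivet, jaws to +x.
- tin: Small open aluminium tin standing on the bench among the dies, to be left alone: 56 mm across at the rim, 50 mm high. Origin at the centre of its underside.
Mind the look-alikes: they are no part of the job. What is shaped like the die_long but blue is not meant.

How it is judged:
By the outcome, as a careful person would: the job done as asked, in the order asked, and still so for the second after the job is handed in, with the robot touching nothing.
It also fails if it takes over 112 s, if anything falls off the work surface, if the arm or the gripper's body presses on something with over 40 N, if the wrist force passes 120 N, or if a joint passes its speed limit or range.

## Working session

There is one attempt and no reset: what is moved stays moved. The work goes in short steps, Python scripts to look and compute and a tool call to move; the robot and the scene stay as the last step left them, time stands still between calls to the robot, and variables do not carry over. Pictures are saved under pics/ and viewed, and the job is handed in when it is done.

Besides the shell and the picture viewer there is one more tool, called after "Call:" in YAML: its name, and indented under it one key for each argument. jog_arm: Moves the arm, as the interface text tells. Its arguments: {"type":"object","properties":{"series":{"type":"array"},"force":{"type":"number"}},"required":["series"]}

```bash
ls; mkdir -p pics; python3 - <<'E'
from rig import r
import cv2,numpy as np
for n in("top","side"):
    p,d=r.grab_frame(n); cv2.imwrite(f"pics/{n}0.png",p[:,:,::-1]); np.savez(f"pics/{n}0.npz",p=p,d=d)
    c=r.get_calibration(n); print(n,c)
print(r.sense(), r.hold_point_z)
E
```

```text
pics
top {'mtx': array([[422.142774  ,   0.        , 323.83369176],
       [  0.        , 422.142774  , 194.86909308],
       [  0.        ,   0.        ,   1.        ]]), 'dist': array([-0.09079114,  0.        ,  0.        ,  0.        ,  0.        ]), 'position': array([ 294.52769082,   70.34850943, 1117.46953211]), 'rotation': array([-2.93216065,  0.0055889 , -1.67403908])}
side {'mtx': array([[497.62301196,   0.        , 325.853013  ],
       [  0.        , 497.62301196, 194.00957816],
       [  0.        ,   0.        ,   1.        ]]), 'dist': array([0.01566317, 0.        , 0.        , 0.        , 0.        ]), 'position': array([-197.91322308, -783.2971589 ,  973.98513907]), 'rotation': array([-2.27139158e+00, -8.01892948e-04, -7.07588431e-01])}
{'clock': 0.1, 'qpos': array([ 1.25059202e+00,  3.53578387e-01,  1.63407681e+00,  3.40312355e-05,
        1.15522278e+00, -2.38078346e-03]), 'qvel': array([ 2.57406216e-04, -1.73089016e-03, -2.66542050e-03, -2.13027285e-04,
        9.11683277e-05, -2.08723492e-03]), 'joint_efforts': array([-1.79019575e-03, -6.06353116e+01, -3.42814422e+01, -1.36071044e-04,
        3.99891913e-03,  1.16446586e-05]), 'eef_pos': array([195.15066671, 593.28299898, 230.62978657]), 'tcp_rot': array([ 3.1150071 ,  1.56951063, -1.91521917]), 'contact_force': array([-0.08781243,  0.19400957,  0.21685842]), 'wrist_torque': array([-0.02567801, -0.03243349, -0.0218868 ]), 'opening': 1.003602848362812} 18.700000000000003
```

View pics/top0.png

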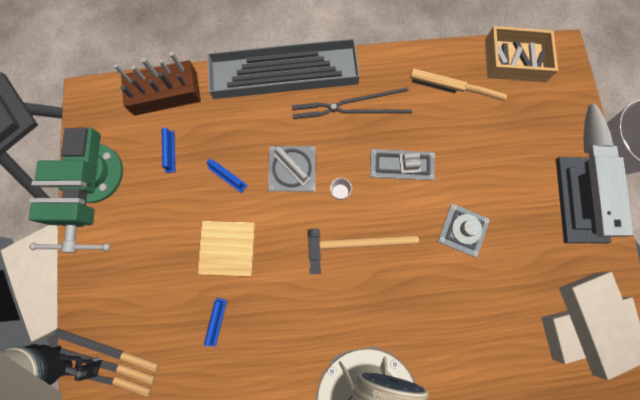

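View pics/side0.png

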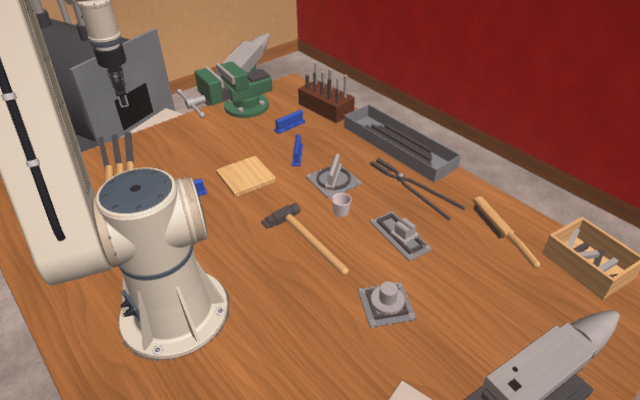

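The top view shows:
- Bright-steel long die on the round keeper at about (291,165).
- Square die on the long keeper at about (410,162).
- Round die on the square keeper at about (466,229).
- Park board at about (227,248), tin at (341,188), hammer at (315,250) and tongs at (335,106).
- Three blue look-alikes of the long die, at (168,150), (226,175) and (215,322). None of these is wanted; the steel one at (291,165) is.

Next is a close crop and the measurements.

```bash
cat > h.py <<'E'
import numpy as np,cv2
from rig import r
from scipy.spatial.transform import Rotation as Ro
def cam(n):
    c=r.get_calibration(n); rv=np.array(c["rotation"]); R=Ro.from_euler('xyz',rv).as_matrix()
    return c["mtx"],np.array(c["dist"]),np.array(c["position"]),R
def cloud(n,d):
    K,D,t,R=cam(n); h,w=d.shape
    uu,vv=np.meshgrid(np.arange(w),np.arange(h))
    p=cv2.undistortPoints(np.stack([uu,vv],-1).reshape(-1,1,2).astype(np.float64),K,D).reshape(h,w,2)
    c=np.dstack([p*d[...,None],d]); return c@R.T+t
def pix2w(n,uv,z):
    K,D,t,R=cam(n)
    p=cv2.undistortPoints(np.array(uv,float).reshape(-1,1,2),K,D).reshape(-1,2)
    v=np.c_[p,np.ones(len(p))]@R.T
    return t+v*((z-t[2])/v[:,2])[:,None]
def w2pix(n,P):
    K,D,t,R=cam(n); P=np.atleast_2d(P)
    q=(P-t)@R
    return cv2.projectPoints(q,np.zeros(3),np.zeros(3),K,D)[0].reshape(-1,2)
def crop(p,x0,y0,x1,y1,s,name):
    cv2.imwrite(name,cv2.resize(p[y0:y1,x0:x1,::-1],None,fx=s,fy=s,interpolation=cv2.INTER_CUBIC))
E
python3 - <<'E'
from h import *
a=np.load("pics/top0.npz");b=np.load("pics/side0.npz")
ims={}
for n,a in(("top",a),("side",b)):
    C=cloud(n,a["d"]); print(n)
    pts={"top":dict(bench=(470,300),bench2=(270,350),board=(227,248),tin=(341,188),hammer=(315,250),rboss=(469,228),lng=(291,165)),
     "side":dict(bench=(300,330),board=(245,175),rboss=(388,292))}[n]
    for k,(u,v) in pts.items(): print(k,C[v,u].round(1),C[v-3:v+4,u-3:u+4,2].std().round(2))
p=np.load("pics/top0.npz")["p"]; crop(p,255,135,500,260,3.2,"pics/c1.png")
p=b["p"]; crop(p,290,140,450,340,3,"pics/c2.png")
E
```

```text
top
bench [ 212.9 -298.     0.5] 1.91
bench2 [143.6 230.6  -4.3] 2.04
board [412.7 318.4  18.9] 1.9
tin [545.7   3.7  -0.7] 1.99
hammer [383.6  90.1  29. ] 1.79
rboss [ 394.1 -303.5   64.8] 1.5
lng [605.2 129.6  65.1] 11.72
side
bench [ 195.1 -233.7   -2.1] 1.87
board [407.2 310.8  18.5] 2.29
rboss [ 385.9 -321.8   63.6] 1.69
```

View pics/c1.png

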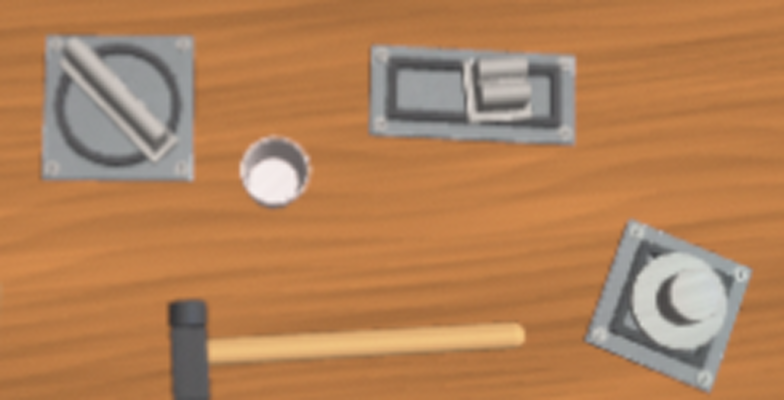

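View pics/c2.png

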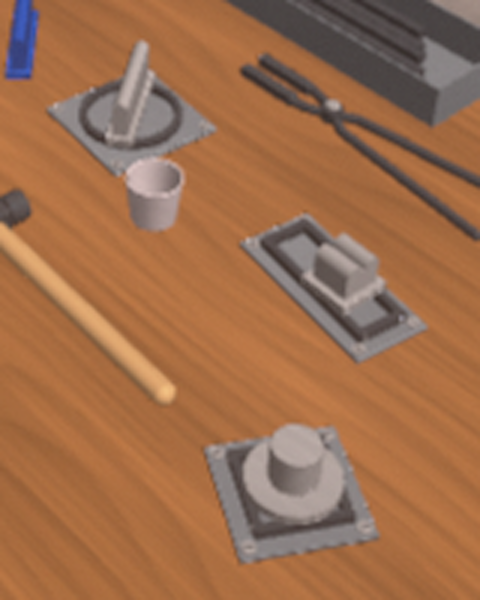

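```bash
cat > meas.py <<'E'
from h import *
def mrect(P):
    (c,s,a)=cv2.minAreaRect(P.astype(np.float32)); return np.round(c,1),np.round(s,1),round(a,1)
def run(ims):
  out={}
  for n,(p,d) in ims.items():
    C=cloud(n,d); hsv=cv2.cvtColor(p,cv2.COLOR_RGB2HSV); sat=hsv[...,1]<85
    # depth bias via known bench
    K={"kr":((600,120),95),"kl":((595,-155),110),"ks":((390,-300),90)}
    XY0=pix2w(n,np.stack(np.meshgrid(np.arange(640),np.arange(400)),-1).reshape(-1,2),6.0).reshape(400,640,3)
    for k,(c,R) in K.items():
        roi=(np.hypot(C[...,0]-c[0],C[...,1]-c[1])<R)&(d>0)
        m=roi&sat&(C[...,2]<60)
        m=cv2.morphologyEx(m.astype(np.uint8),cv2.MORPH_OPEN,np.ones((3,3)))
        nl,lab,st,_=cv2.connectedComponentsWithStats(m); j=1+np.argmax(st[1:,4]); mm=(lab==j)
        low=mm&(C[...,2]<22)&roi
        print(n,k,"plate",mrect(XY0[low][:,:2]),"bench z",np.median(C[roi&~sat][:,2]).round(1))
        for zt in (40,):
            hi=roi&(C[...,2]>zt)&(sat)
            P=C[hi][:,:2]
            if len(P)>5: 
                w,v=np.linalg.eigh(np.cov(P.T)); ax=v[:,1]
                print("   die>",zt,len(P),"mean",P.mean(0).round(1),"rect",mrect(P),"pca",np.degrees(np.arctan2(ax[1],ax[0])).round(1),"z95",np.percentile(C[hi][:,2],90).round(1))
    m=(hsv[...,1]<150)&(C[...,2]>12)&(np.hypot(C[...,0]-412,C[...,1]-318)<110)
    print(n,"board",mrect(C[m][:,:2]),np.median(C[m][:,2]))
E
python3 - <<'E'
from meas import *
ims={}
for n in("top","side"):
    a=np.load(f"pics/{n}0.npz"); ims[n]=(a["p"],a["d"])
run(ims)
C=cloud("top",ims["top"][1])
for u,v in((341,188),(420,240),(315,240),(315,270),(412,110),(408,92),(300,105),(303,117),(333,106)):
    print((u,v),C[v,u].round(0), end=' ')
E
```

```text
top kr plate (array([613.4, 132. ]), array([128.5, 127.6]), 84.0) bench z -0.3
   die> 40 296 mean [612.2 132.1] rect (array([614.6, 132.2]), array([111.5,  16.5]), 37.4) pca -142.9 z95 66.2
top kl plate (array([ 593.5, -170.4]), array([176.2,  81.1]), 81.1) bench z -0.7
   die> 40 242 mean [ 588.8 -186.8] rect (array([ 589.9, -187.3]), array([42.4, 39.9]), 84.9) pca 66.5 z95 58.9
top ks plate (array([ 396.7, -309.3]), array([112.7, 112.8]), 61.0) bench z -1.0
   die> 40 244 mean [ 396.  -308.6] rect (array([ 397. , -310.7]), array([39.1, 41.5]), 37.0) pca 122.0 z95 65.2
top board (array([413.9, 322. ]), array([143. , 141.7]), 82.6) 17.437012144683194
side kr plate (array([612.8, 127.6]), array([134.6, 129.4]), 83.9) bench z -0.5
   die> 40 170 mean [603.3 119.7] rect (array([611. , 127.8]), array([119.5,  17. ]), 37.6) pca -143.9 z95 66.0
side kl plate (array([ 599.2, -174.8]), array([179.3,  92.1]), 81.2) bench z -0.3
   die> 40 241 mean [ 583.2 -193.8] rect (array([ 587.2, -190.4]), array([44.7, 44. ]), 86.9) pca 113.8 z95 59.2
side ks plate (array([ 394.5, -313.4]), array([115.6, 112.8]), 61.1) bench z -0.1
   die> 40 306 mean [ 389.5 -318. ] rect (array([ 393. , -315.4]), array([41.4, 40.8]), 14.9) pca -141.6 z95 65.5
side board (array([411.7, 320.2]), array([150.2, 140.9]), 81.3) 18.0565981898867
(341, 188) [546.   4.  -1.] (420, 240) [ 383. -190.   -3.] (315, 240) [409.  87.  31.] (315, 270) [333.  95.  19.] (412, 110) [ 750. -222.    2.] (408, 92) [ 809. -221.   -3.] (300, 105) [792.  92.  14.] (303, 117) [759.  87.   6.] (333, 106) [776.   1.  23.]
```

```bash
cat > plan.py <<'E'
from h import *
def cur():
    s=r.sense(); R=Ro.from_euler('xyz',s["tcp_rot"]).as_matrix(); return s,R
def plan(wps,P=None,R=None):
    """wps: list of (x,y,z,jawyaw_deg or None). prints tool turn (about x, total deg) + residual tilt and shift in cm, shift in frame BEFORE the turn"""
    s,R0=cur(); P=s["eef_pos"] if P is None else np.array(P,float); R=R0 if R is None else R
    jy=np.degrees(np.arctan2(R[1,2],R[0,2]))
    print("t",round(s["clock"],2),"P",P.round(1),"jaw",round(jy,1),"tilt",np.degrees(np.arccos(min(1,-R[2,0]))).round(2),"q",s["qpos"].round(2),"F",s["contact_force"].round(1),"open",round(s["opening"],3))
    for x,y,z,j in wps:
        if j is None: j=jy
        d=(j-jy+90)%180-90
        t=np.radians(jy+d); zx=np.array([np.cos(t),np.sin(t),0]); xx=np.array([0,0,-1.]); R2=np.c_[xx,np.cross(zx,xx),zx]
        rv=np.degrees(Ro.from_matrix(R.T@R2).as_rotvec())
        sh=np.array([x,y,z])-P
        print("->",(x,y,z,round(jy+d,1)),"turn",rv.round(2),"shift cm before-turn",(R.T@sh/10).round(2),"after-turn",(R2.T@sh/10).round(2))
        P=np.array([x,y,z],float); R=R2; jy=jy+d
E
python3 -c "
from plan import *
plan([(480,150,230,None),(396.7,-311,230,None),(396.7,-311,60,None)])"
```

```text
t 0.1 P [195.2 593.3 230.6] jaw 71.8 tilt 0.07 q [ 1.25  0.35  1.63  0.    1.16 -0.  ] F [-0.1  0.2  0.2] open 1.004
-> (480, 150, 230, np.float64(71.8)) turn [-0.   -0.07 -0.  ] shift cm before-turn [  0.1  -40.91 -33.21] after-turn [  0.06 -40.91 -33.21]
-> (396.7, -311, 230, np.float64(71.8)) turn [0. 0. 0.] shift cm before-turn [  0.    -6.49 -46.39] after-turn [  0.    -6.49 -46.39]
-> (396.7, -311, 60, np.float64(71.8)) turn [0. 0. 0.] shift cm before-turn [17.  0.  0.] after-turn [17.  0.  0.]
```

Call:
jog_arm:
  series:
    - [0,0,0,0,-2.9,-2.4,1]
    - [0,0,0,0,-2.9,-2.4,1]
    - [0,0,0,0,-2.9,-2.4,1]
    - [0,0,0,0,-2.9,-2.4,1]
    - [0,0,0,0,-2.9,-2.4,1]
    - [0,0,0,0,-2.9,-2.4,1]
    - [0,0,0,0,-2.9,-2.4,1]
    - [0,0,0,0,-2.9,-2.4,1]
    - [0,0,0,0,-2.9,-2.4,1]
    - [0,0,0,0,-2.9,-2.4,1]
    - [0,0,0,0,-2.9,-2.4,1]
    - [0,0,0,0,-2.9,-2.4,1]
    - [0,0,0,0,-2.9,-2.4,1]
    - [0,0,0,0,-2.9,-2.4,1]
  force: 60

```text
clock: 1.5
eef_pos: [476.4, 146.2, 231.1]
tcp_rot: [1.931, 1.57, -3.099]
contact_force: [0.3, 0.6, 0.1]
opening: 1.001
```

```bash
python3 -c "
from plan import *
plan([(396.7,-311,230,None),(396.7,-311,230,-5),(396.7,-311,60,None)])"
```

```text
t 1.5 P [476.4 146.2 231.1] jaw 71.8 tilt 0.02 q [ 0.29  0.16  1.9   0.    1.09 -0.96] F [0.3 0.6 0.1] open 1.001
-> (396.7, -311, 230, np.float64(71.8)) turn [-0.   -0.01 -0.02] shift cm before-turn [  0.12  -6.72 -45.92] after-turn [  0.11  -6.72 -45.92]
-> (396.7, -311, 230, np.float64(-5.0)) turn [76.79  0.    0.  ] shift cm before-turn [0. 0. 0.] after-turn [0. 0. 0.]
-> (396.7, -311, 60, np.float64(-5.0)) turn [0. 0. 0.] shift cm before-turn [17.  0.  0.] after-turn [17.  0.  0.]
```

Call:
jog_arm:
  series:
    - [0,0,0,0,-0.56,-3.83,1]
    - [0,0,0,0,-0.56,-3.83,1]
    - [0,0,0,0,-0.56,-3.83,1]
    - [0,0,0,0,-0.56,-3.83,1]
    - [0,0,0,0,-0.56,-3.83,1]
    - [0,0,0,0,-0.56,-3.83,1]
    - [0,0,0,0,-0.56,-3.83,1]
    - [0,0,0,0,-0.56,-3.83,1]
    - [0,0,0,0,-0.56,-3.83,1]
    - [0,0,0,0,-0.56,-3.83,1]
    - [0,0,0,0,-0.56,-3.83,1]
    - [0,0,0,0,-0.56,-3.83,1]

```text
clock: 2.7
eef_pos: [395.4, -311.4, 231.1]
tcp_rot: [1.098, 1.57, 2.351]
contact_force: [-0.0, -0.6, -0.1]
opening: 1.004
```

Call:
jog_arm:
  series:
    - [8.5,0,0,1.5,0,0,1]
    - [8.5,0,0,1.5,0,0,1]
    - [8.5,0,0,1.5,0,0,1]
    - [8.5,0,0,1.5,0,0,1]
    - [8.5,0,0,1.5,0,0,1]
    - [8.5,0,0,1.5,0,0,1]
    - [8.5,0,0,1.5,0,0,1]
    - [8.5,0,0,1.5,0,0,1]
    - [8.5,0,0,0,0,0,1]
    - [0,0,0,0,0,0,1]

```text
clock: 3.7
eef_pos: [395.7, -309.6, 110.6]
tcp_rot: [2.561, 1.569, 2.477]
contact_force: [0.2, 0.3, -0.9]
opening: 0.997
```

```bash
python3 - <<'E'
from plan import *
plan([(396.2,-311.5,33,None)])
for n in("top","side"):
    p,d=r.grab_frame(n); np.savez(f"pics/{n}1.npz",p=p,d=d)
    s=r.sense(); u,v=w2pix(n,s["eef_pos"])[0].astype(int); print(u,v)
    crop(p,max(0,u-70),max(0,v-60),u+70,v+60,5,f"pics/{n}1.png")
E
```

```text
t 3.7 P [ 395.7 -309.6  110.6] jaw -4.8 tilt 0.09 q [-0.67  0.32  2.   -0.    0.82 -0.58] F [ 0.2  0.3 -0.9] open 0.997
-> (396.2, -311.5, 33, np.float64(-4.8)) turn [-0.   -0.08 -0.05] shift cm before-turn [ 7.76 -0.19  0.07] after-turn [ 7.76 -0.19  0.06]
477 224
389 273
```

View pics/side1.png

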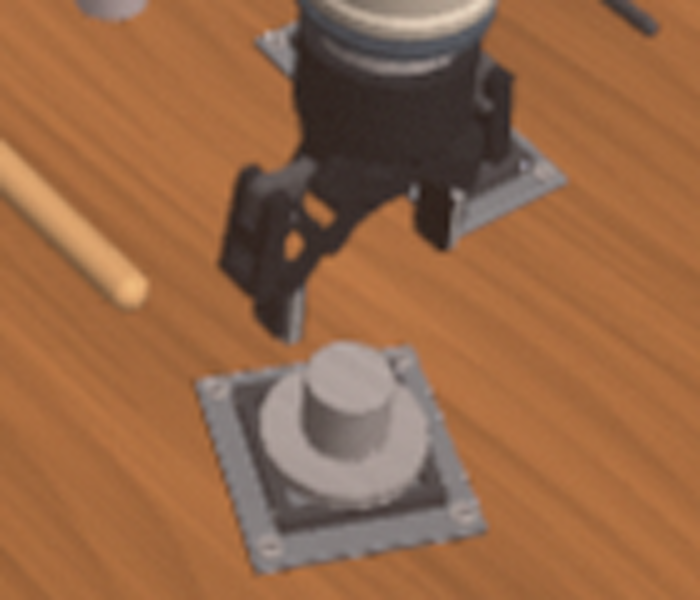

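The side crop shows the open jaws at about (389,273), straddling the round boss with the keeper clear below. Descending.

Call:
jog_arm:
  series:
    - [0,0,0,2,-0.1,0.05,1]
    - [0,0,0,2,-0.1,0,1]
    - [0,0,0,1.5,0,0,1]
    - [0,0,0,1,0,0,1]
    - [0,0,0,0.7,0,0,1]
    - [0,0,0,0.5,0,0,1]
    - [0,0,0,0,0,0,0.8]
    - [0,0,0,0,0,0,0.65]

```text
clock: 4.6
eef_pos: [396.8, -312.1, 34.6]
tcp_rot: [-0.593, 1.57, -0.675]
contact_force: [0.4, 0.1, -0.1]
opening: 0.694
```

Call:
jog_arm:
  series:
    - [0,0,0,0,0,0,0.55]
    - [0,0,0,0,0,0,0.5]
    - [0,0,0,0,0,0,0.45]
    - [0,0,0,0,0,0,0.4]
    - [0,0,0,0,0,0,0.3]
    - [0,0,0,0,0,0,0.2]
    - [0,0,0,0,0,0,0.2]

```text
clock: 5.3
eef_pos: [395.8, -311.8, 34.9]
tcp_rot: [2.964, 1.57, 2.882]
contact_force: [-5.7, 0.3, 10.0]
opening: 0.473
```

```bash
python3 -c "
from plan import *
plan([])"
```

```text
t 5.3 P [ 395.8 -311.8   34.9] jaw -4.7 tilt 0.06 q [-0.67  0.45  2.03 -0.    0.66 -0.59] F [-5.7  0.3 10. ] open 0.473
```

Call:
jog_arm:
  series:
    - [0,0,0,-0.5,0,0,0.2]
    - [0,0,0,-1,0,0,0.2]
    - [0,0,0,-2,0,0,0.2]
    - [0,0,0,-3,0,0,0.2]
    - [0,0,0,-3,0,0,0.2]
    - [0,0,0,-3,0,0,0.2]
    - [0,0,0,0,0,0,0.2]

```text
clock: 6.0
eef_pos: [398.6, -313.5, 163.2]
tcp_rot: [-0.567, 1.564, -0.649]
contact_force: [1.6, -0.6, -7.9]
opening: 0.474
```

```bash
python3 -c "
from plan import *
plan([(500,0,170,None),(413,321,170,-5),(413,321,39,None)])"
```

```text
t 6.0 P [ 398.6 -313.5  163.2] jaw -4.7 tilt 0.41 q [-0.67  0.25  1.95  0.    0.93 -0.59] F [ 1.6 -0.6 -7.9] open 0.474
-> (500, 0, 170, np.float64(-4.7)) turn [-0.    0.35  0.22] shift cm before-turn [-0.76 32.07  7.54] after-turn [-0.68 32.07  7.53]
-> (413, 321, 170, np.float64(-5.0)) turn [0.29 0.   0.  ] shift cm before-turn [  0.    31.28 -11.3 ] after-turn [  0.    31.22 -11.46]
-> (413, 321, 39, np.float64(-5.0)) turn [0. 0. 0.] shift cm before-turn [13.1  0.   0. ] after-turn [13.1  0.   0. ]
```

Call:
jog_arm:
  series:
    - [0,0,0,-0.1,1.7,0.4,0.2]
    - [0,0,0,-0.1,3.2,0.75,0.2]
    - [0,0,0,-0.1,3.8,0.9,0.2]
    - [0,0,0,-0.1,3.8,0.9,0.2]
    - [0,0,0,-0.1,3.8,0.9,0.2]
    - [0,0,0,-0.1,3.8,0.9,0.2]
    - [0,0,0,0,4,0.95,0.2]
    - [0,0,0,0,4,0.95,0.2]
    - [0,0,0,0,4,0.9,0.2]
    - [0,0,0,0,4,-1.4,0.2]
    - [0,0,0,0,4,-1.5,0.2]
    - [0,0,0,0,4,-1.5,0.2]
    - [0,0,0,0,4,-1.5,0.2]
    - [0,0,0,0,4,-1.5,0.2]
    - [0,0,0,0,4,-1.5,0.2]
    - [0,0,0,0,3.8,-1.4,0.2]
    - [0,0,0,0,2,-0.8,0.2]
    - [0,0,0,0,1.2,-0.4,0.2]
    - [0,0,0,0,0,0,0.2]
    - [0,0,0,0,0,0,0.2]

```text
clock: 8.0
eef_pos: [408.6, 319.2, 164.4]
tcp_rot: [-2.136, 1.569, -2.218]
contact_force: [-0.3, -0.2, -6.3]
opening: 0.475
```

```bash
python3 - <<'E'
from plan import *
plan([(413,321,39,None)])
p,d=r.grab_frame("side"); np.savez(f"pics/side2.npz",p=p,d=d)
crop(p,150,70,330,220,4,"pics/side2.png")
E
```

```text
t 8.0 P [408.6 319.2 164.4] jaw -4.7 tilt 0.1 q [ 0.66  0.27  1.92 -0.    0.95  0.74] F [-0.3 -0.2 -6.3] open 0.475
-> (413, 321, 39, np.float64(-4.7)) turn [ 0.   -0.05  0.09] shift cm before-turn [12.54  0.23  0.43] after-turn [12.54  0.21  0.42]
```

View pics/side2.png

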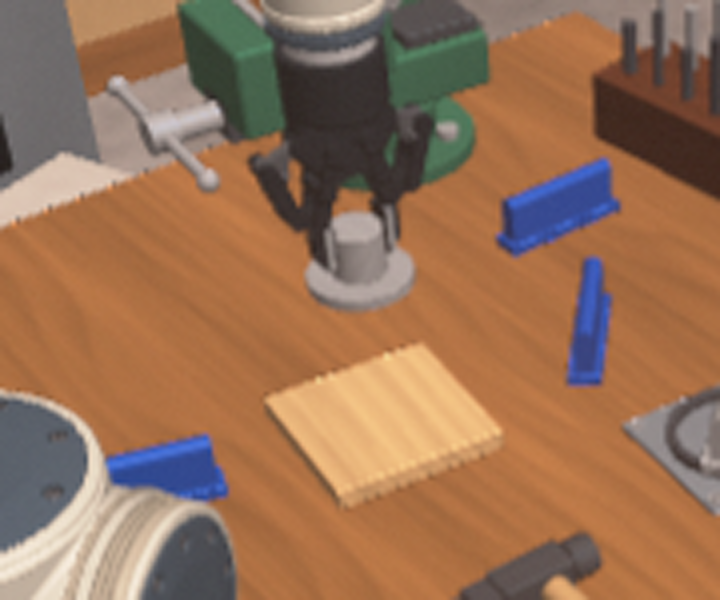

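The crop shows the round die held level above the board, with the boss at about (239,132) and the board at about (246,174). I'll lower it onto the board.

Call:
jog_arm:
  series:
    - [0,0,0,2,0.2,0.4,0.2]
    - [0,0,0,3,0,0,0.2]
    - [0,0,0,3,0,0,0.2]
    - [0,0,0,2,0,0,0.2]
    - [0,0,0,1.5,0,0,0.2]
    - [0,0,0,0.5,0,0,0.2]
    - [0,0,0,0.3,0,0,0.2]
    - [0,0,0,0.2,0,0,0.2]
    - [0,0,0,0,0,0,0.2]

```text
clock: 8.95
eef_pos: [413.6, 321.9, 40.8]
tcp_rot: [0.71, 1.57, 0.628]
contact_force: [-0.4, -0.9, -5.7]
opening: 0.474
```

```bash
python3 -c "
from plan import *
plan([])"
```

```text
t 8.95 P [413.6 321.9  40.8] jaw -4.7 tilt 0.06 q [ 0.66  0.46  1.99 -0.    0.69  0.74] F [-0.4 -0.9 -5.7] open 0.474
```

Call:
jog_arm:
  series:
    - [0,0,0,0.2,0,0,0.2]
    - [0,0,0,0.1,0,0,0.2]
    - [0,0,0,0.1,0,0,0.2]
    - [0,0,0,0,0,0,0.2]

```text
clock: 9.35
eef_pos: [413.3, 322.0, 37.0]
tcp_rot: [0.655, 1.57, 0.573]
contact_force: [-1.2, -1.9, 3.5]
opening: 0.471
```

Call:
jog_arm:
  series:
    - [0,0,0,0,0,0,0.55]
    - [0,0,0,0,0,0,0.65]
    - [0,0,0,0,0,0,0.8]
    - [0,0,0,0,0,0,0.9]
    - [0,0,0,0,0,0,0.9]
    - [0,0,0,-1,0,0,0.9]
    - [0,0,0,-2,0,0,0.9]
    - [0,0,0,-3,0,0,0.9]
    - [0,0,0,-4,0,0,0.9]
    - [0,0,0,-4,0,0,0.9]
    - [0,0,0,0,0,0,0.9]

```text
clock: 10.45
eef_pos: [415.8, 323.9, 182.2]
tcp_rot: [0.74, 1.561, 0.658]
contact_force: [-0.0, -0.4, -0.0]
opening: 0.897
```

```bash
python3 -c "
from plan import *
plan([(500,0,170,None),(589,-188,170,-5),(589,-188,90,None)])"
```

```text
t 10.45 P [415.8 323.9 182.2] jaw -4.7 tilt 0.54 q [ 0.66  0.25  1.9  -0.    0.98  0.74] F [-0.  -0.4 -0. ] open 0.897
-> (500, 0, 170, np.float64(-4.7)) turn [ 0.    0.4  -0.36] shift cm before-turn [  1.1  -31.59  11.05] after-turn [  1.22 -31.59  11.05]
-> (589, -188, 170, np.float64(-5.0)) turn [0.29 0.   0.  ] shift cm before-turn [  0.   -18.01  10.41] after-turn [  0.   -17.95  10.5 ]
-> (589, -188, 90, np.float64(-5.0)) turn [0. 0. 0.] shift cm before-turn [8. 0. 0.] after-turn [8. 0. 0.]
```

Call:
jog_arm:
  series:
    - [0,0,0,0,-1.5,0.65,0.9]
    - [0,0,0,0,-3,1.3,0.9]
    - [0,0,0,0.1,-3.6,1.55,0.9]
    - [0,0,0,0.1,-3.6,1.55,0.9]
    - [0,0,0,0.1,-3.6,1.55,0.9]
    - [0,0,0,0.1,-3.6,1.55,0.9]
    - [0,0,0,0.1,-3.6,1.55,0.9]
    - [0,0,0,0.1,-3.6,1.55,0.9]
    - [0,0,0,0.1,-3.6,1.55,0.9]
    - [0,0,0,0.1,-3.6,1.55,0.9]
    - [0,0,0,0.1,-3.6,1.55,0.9]
    - [0,0,0,0.1,-3.6,1.55,0.9]
    - [0,0,0,0.1,-3.6,1.55,0.9]
    - [0,0,0,0,-3,1.3,0.9]
    - [0,0,0,0,-2,0.9,0.9]
    - [0,0,0,0,-0.5,0.3,0.9]
    - [0,0,0,0,0,0,0.9]

```text
clock: 12.15
eef_pos: [586.1, -190.5, 164.5]
tcp_rot: [2.785, 1.569, 2.701]
contact_force: [-0.3, 0.4, -0.2]
opening: 0.9
```

```bash
python3 - <<'E'
from plan import *
from meas import mrect
plan([(589,-188,90,-5)])
ims={}
for n in("top","side"):
    p,d=r.grab_frame(n); np.savez(f"pics/{n}3.npz",p=p,d=d); ims[n]=(p,d)
p=ims["side"][0]; crop(p,330,150,490,270,5,"pics/side3.png")
# board / parked round
for n in ims:
    p,d=ims[n]; C=cloud(n,d); m=(np.hypot(C[...,0]-413,C[...,1]-322)<60)&(C[...,2]>40)
    print(n,mrect(C[m][:,:2]),C[m][:,:2].mean(0).round(1),np.percentile(C[m][:,2],[50,90]).round(1))
    # keeper square now empty: plate
    m=(np.hypot(C[...,0]-396,C[...,1]+311)<95)&(cv2.cvtColor(p,cv2.COLOR_RGB2HSV)[...,1]<85)
    m=cv2.morphologyEx(m.astype(np.uint8),cv2.MORPH_OPEN,np.ones((3,3)))>0
    XY=pix2w(n,np.argwhere(m)[:,::-1],6.0)
    print("  ks",mrect(XY[:,:2]))
    # dark rim
    g=cv2.cvtColor(p,cv2.COLOR_RGB2GRAY); mm=m&(g<95)
    XY=pix2w(n,np.argwhere(mm)[:,::-1],14.0); print("  rim",mrect(XY[:,:2]))
E
```

```text
t 12.15 P [ 586.1 -190.5  164.5] jaw -4.8 tilt 0.09 q [-0.32  0.41  1.71  0.    1.02 -0.23] F [-0.3  0.4 -0.2] open 0.9
-> (589, -188, 90, np.float64(-5.0)) turn [ 0.23 -0.08 -0.03] shift cm before-turn [7.45 0.27 0.28] after-turn [7.45 0.27 0.27]
top (array([413.7, 320.2]), array([41. , 41.4]), 29.7) [413.2 319.2] [64.8 67.4]Traceback (most recent call last):
  File "<stdin>", line 15, in <module>
  File "h.py", line 14, in pix2w
    p=cv2.undistortPoints(np.array(uv,float).reshape(-1,1,2),K,D).reshape(-1,2)
      ~~~~~~~~~~~~~~~~~~~^^^^^^^^^^^^^^^^^^^^^^^^^^^^^^^^^^^^^^^^
cv2.error: OpenCV(4.12.0) /io/opencv/modules/calib3d/src/undistort.dispatch.cpp:347: error: (-215:Assertion failed) CV_IS_MAT(_src) && CV_IS_MAT(_dst) && (_src->rows == 1 || _src->cols == 1) && (_dst->rows == 1 || _dst->cols == 1) && _src->cols + _src->rows - 1 == _dst->rows + _dst->cols - 1 && (CV_MAT_TYPE(_src->type) == CV_32FC2 || CV_MAT_TYPE(_src->type) == CV_64FC2) && (CV_MAT_TYPE(_dst->type) == CV_32FC2 || CV_MAT_TYPE(_dst->type) == CV_64FC2) in function 'cvUndistortPointsInternal'
```

View pics/side3.png

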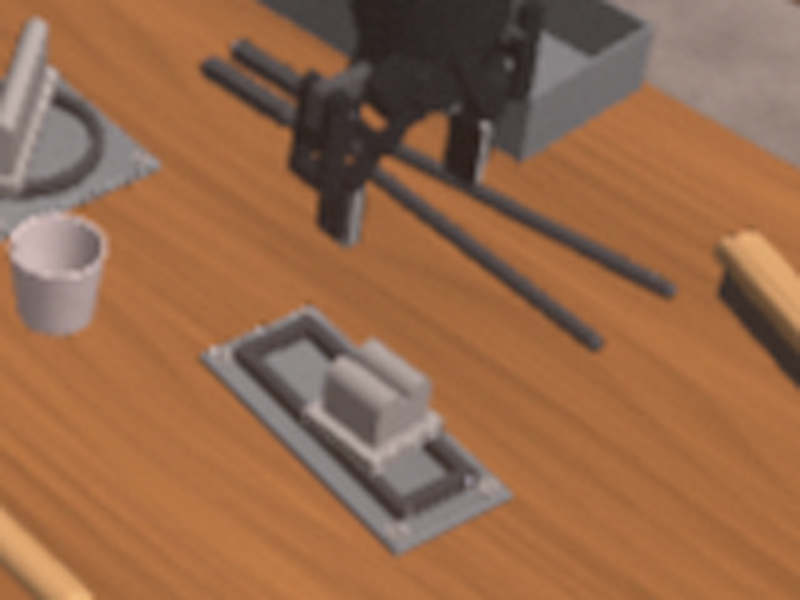

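The square die sits at about (405,230) in the side image and the jaws are lined up above it. I'll finish the measurements from the saved frames.

```bash
python3 - <<'E'
from h import *
from meas import mrect
for n in("top","side"):
    a=np.load(f"pics/{n}3.npz"); p,d=a["p"],a["d"]; C=cloud(n,d); m=(np.hypot(C[...,0]-413,C[...,1]-322)<60)&(C[...,2]>40)
    print(n,mrect(C[m][:,:2]),np.percentile(C[m][:,2],[50,90]).round(1))
    for k,c,R in(("ks",(396,-311),90),("kl",(593,-172),112),("kr",(613,131),100)):
        roi=(np.hypot(C[...,0]-c[0],C[...,1]-c[1])<R)
        m=roi&(cv2.cvtColor(p,cv2.COLOR_RGB2HSV)[...,1]<85)&(C[...,2]<22)&(C[...,2]>-8)
        m=cv2.morphologyEx(m.astype(np.uint8),cv2.MORPH_OPEN,np.ones((3,3)))
        nl,lab,st,_=cv2.connectedComponentsWithStats(m)
        if nl<2: print("none",k);continue
        m=lab==1+np.argmax(st[1:,4])
        XY=pix2w(n,np.argwhere(m)[:,::-1],6.0); print("  ",k,mrect(XY[:,:2]))
        g=cv2.cvtColor(p,cv2.COLOR_RGB2GRAY); mm=m&(g<95)
        if mm.sum()>20: XY=pix2w(n,np.argwhere(mm)[:,::-1],14.0); print("   rim",mrect(XY[:,:2]))
E
```

```text
top (array([413.7, 320.2]), array([41. , 41.4]), 29.7) [64.8 67.4]
none ks
   kl (array([ 593.5, -170.2]), array([175.8,  81.1]), 81.1)
   rim (array([ 592.2, -169.5]), array([145.9,  54.1]), 80.4)
   kr (array([613.4, 132. ]), array([128.6, 127.5]), 83.9)
   rim (array([614.1, 132.1]), array([100.7, 104.7]), 38.9)
side (array([412.5, 317.6]), array([41.7, 42.4]), 75.7) [63.7 69. ]
   ks (array([ 394.5, -313.5]), array([115.5, 112.8]), 61.1)
   rim (array([ 393.3, -313.7]), array([87.1, 83.1]), 61.0)
   kl (array([ 592.8, -173.8]), array([179.3,  79.1]), 81.2)
   rim (array([ 590.7, -174.6]), array([152. ,  58.2]), 80.8)
   kr (array([612.7, 127.8]), array([134.8, 129.3]), 84.1)
   rim (array([610.3, 126.7]), array([110. , 100.2]), 47.4)
```

Call:
jog_arm:
  series:
    - [0.2,0,0,3,0.15,0.2,1]
    - [0,0,0,3,0.1,0.15,1]
    - [0,0,0,3,0,0,1]
    - [0,0,0,2,0,0,1]
    - [0,0,0,1,0,0,1]
    - [0,0,0,0.7,0,0,1]
    - [0,0,0,0.5,0,0,1]
    - [0,0,0,0,0,0,0.9]
    - [0,0,0,0,0,0,0.75]

```text
clock: 13.15
eef_pos: [590.9, -188.0, 34.1]
tcp_rot: [-0.228, 1.57, -0.314]
contact_force: [0.5, 0.5, -0.1]
opening: 0.76
```

```bash
python3 - <<'E'
from plan import *
plan([(589.6,-188,28.5,-5)])
p,d=r.grab_frame("side"); crop(p,350,170,450,250,7,"pics/side4.png")
E
```

```text
t 13.15 P [ 590.9 -188.    34.1] jaw -4.9 tilt 0.06 q [-0.31  0.58  1.78 -0.    0.78 -0.22] F [ 0.5  0.5 -0.1] open 0.76
-> (589.6, -188, 28.5, np.float64(-5.0)) turn [0.09 0.06 0.01] shift cm before-turn [ 0.56 -0.01 -0.13] after-turn [ 0.56 -0.01 -0.13]
```

View pics/side4.png

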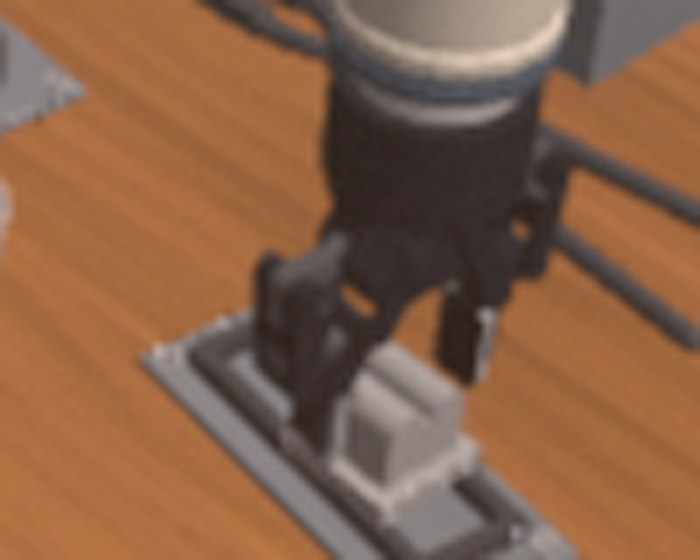

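Call:
jog_arm:
  series:
    - [0,0,0,0.3,0,-0.1,0.65]
    - [0,0,0,0.2,0,0,0.55]
    - [0,0,0,0,0,0,0.5]
    - [0,0,0,0,0,0,0.45]
    - [0,0,0,0,0,0,0.4]
    - [0,0,0,0,0,0,0.3]
    - [0,0,0,0,0,0,0.2]
    - [0,0,0,0,0,0,0.2]

```text
clock: 14.0
eef_pos: [589.6, -187.9, 28.5]
tcp_rot: [-0.252, 1.57, -0.338]
contact_force: [-0.3, 0.3, 4.0]
opening: 0.455
```

```bash
python3 - <<'E'
from plan import *
plan([])
p,d=r.grab_frame("side"); crop(p,350,170,450,250,7,"pics/side5.png")
E
```

```text
t 14.0 P [ 589.6 -187.9   28.5] jaw -4.9 tilt 0.03 q [-0.31  0.59  1.78 -0.    0.77 -0.23] F [-0.3  0.3  4. ] open 0.455
```

View pics/side5.png

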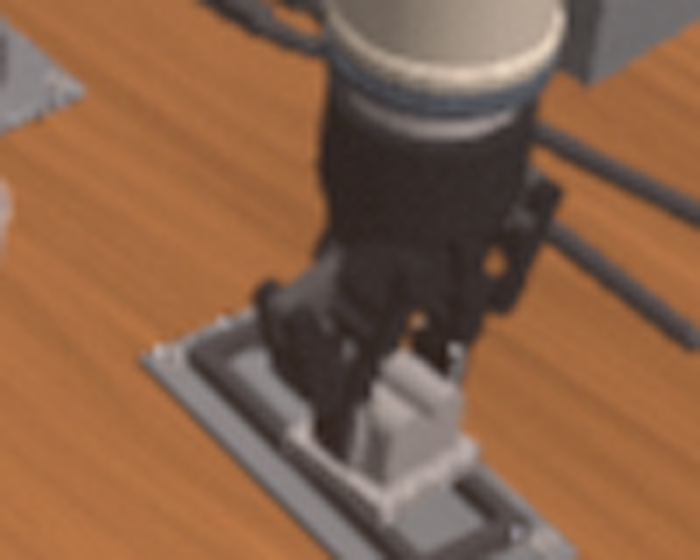

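The grip looks right: fingers on the body at about (399,233), die square to the jaws. Lifting.

Call:
jog_arm:
  series:
    - [0,0,0,-0.5,0,0,0.2]
    - [0,0,0,-1,0,0,0.2]
    - [0,0,0,-2,0,0,0.2]
    - [0,0,0,-3,0,0,0.2]
    - [0,0,0,-3,0,0,0.2]
    - [0,0,0,-2,0,0,0.2]
    - [0,0,0,0,0,0,0.2]

```text
clock: 14.75
eef_pos: [590.9, -188.3, 146.3]
tcp_rot: [-0.218, 1.566, -0.303]
contact_force: [0.7, -0.4, -6.3]
opening: 0.456
```

```bash
python3 -c "
from plan import *
plan([(396.6,-310.2,140,None),(396.6,-310.2,140,-29)])"
```

```text
t 14.75 P [ 590.9 -188.3  146.3] jaw -4.9 tilt 0.26 q [-0.31  0.43  1.72  0.    0.98 -0.23] F [ 0.7 -0.4 -6.3] open 0.456
-> (396.6, -310.2, 140, np.float64(-4.9)) turn [-0.    0.26  0.06] shift cm before-turn [  0.56 -13.81 -18.31] after-turn [  0.63 -13.81 -18.31]
-> (396.6, -310.2, 140, np.float64(-29.0)) turn [24.09  0.    0.  ] shift cm before-turn [0. 0. 0.] after-turn [0. 0. 0.]
```

Call:
jog_arm:
  series:
    - [0,0,0,0,-1,-1.3,0.2]
    - [0,0,0,0,-2,-2.7,0.2]
    - [0,0,0,0,-2.5,-3.3,0.2]
    - [0,0,0,0,-2.5,-3.3,0.2]
    - [0,0,0,0,-2.5,-3.3,0.2]
    - [0,0,0,0,-2,-2.7,0.2]
    - [0,0,0,0,-1.3,-1.7,0.2]
    - [6,0,0,0,0,0,0.2]
    - [6,0,0,0,0,0,0.2]
    - [6,0,0,0,0,0,0.2]
    - [6,0,0,0,0,0,0.2]
    - [0,0,0,3,0,0,0.2]
    - [0,0,0,3,0,0,0.2]
    - [0,0,0,1,0,0,0.2]
    - [0,0,0,0,0,0,0.2]
    - [0,0,0,0,0,0,0.2]

```text
clock: 16.35
eef_pos: [395.1, -309.8, 73.5]
tcp_rot: [3.122, 1.57, 2.617]
contact_force: [0.5, 0.0, -6.9]
opening: 0.46
```

```bash
python3 - <<'E'
from plan import *
from meas import mrect
plan([(396.6,-310.2,20.5,-29)])
for n in("top","side"):
    p,d=r.grab_frame(n); np.savez(f"pics/{n}6.npz",p=p,d=d)
    u,v=w2pix(n,[396.6,-310.2,30])[0].astype(int)
    crop(p,u-60,v-50,u+60,v+50,6,f"pics/{n}6.png"); print(n,u-60,v-50)
E
```

```text
t 16.35 P [ 395.1 -309.8   73.5] jaw -28.9 tilt 0.02 q [-0.67  0.38  2.02 -0.    0.74 -0.16] F [ 0.5  0.  -6.9] open 0.46
-> (396.6, -310.2, 20.5, np.float64(-29.0)) turn [ 0.09 -0.02 -0.  ] shift cm before-turn [5.3  0.04 0.15] after-turn [5.3  0.04 0.15]
top 406 178
side 326 245
```

View pics/side6.png

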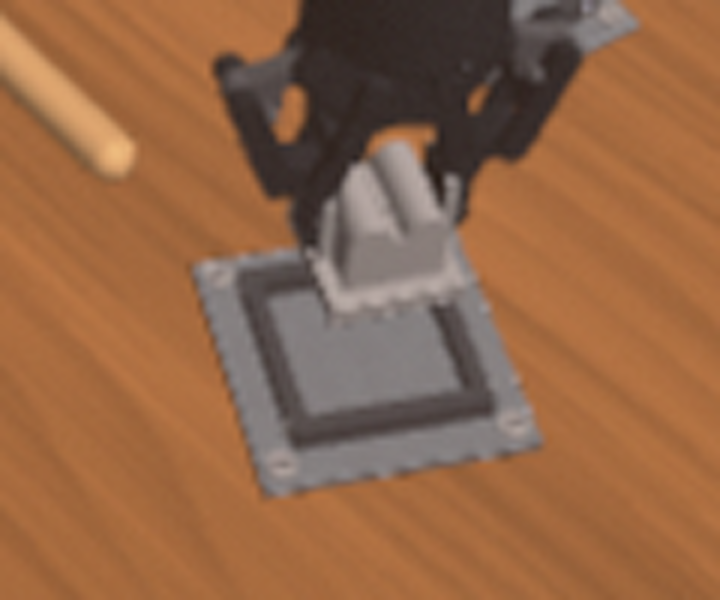

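View pics/top6.png

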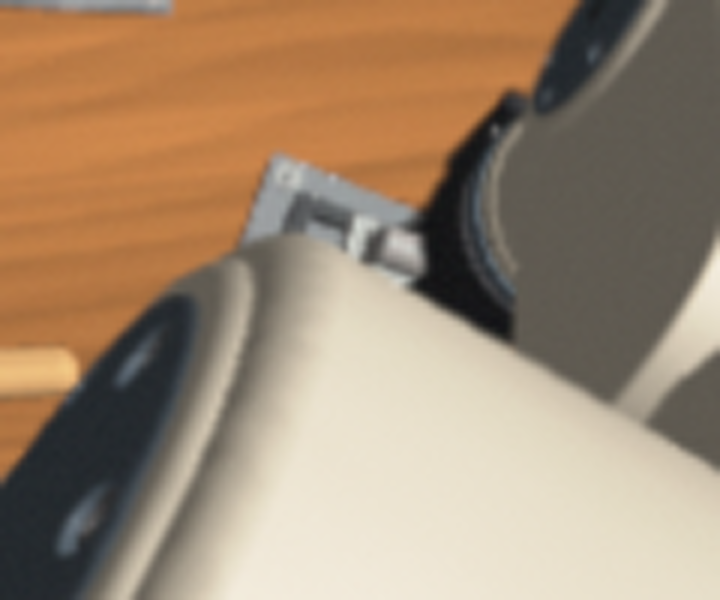

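```bash
cat > ov.py <<'E'
from plan import *
def box(cx,cy,z0,z1,a,b,yaw):
    t=np.radians(yaw); R=np.array([[np.cos(t),-np.sin(t)],[np.sin(t),np.cos(t)]])
    q=np.array([[-a,-b],[a,-b],[a,b],[-a,b]])/2@R.T+[cx,cy]
    return np.vstack([np.c_[q,np.full(4,z)] for z in(z0,z1)])
def draw(im,n,B,off,x0,y0,s,col):
    P=w2pix(n,B+np.array([off[0],off[1],0])); P=((P-[x0,y0])*s+s/2).astype(int)
    for i in range(4):
        for a,b in((i,(i+1)%4),(i+4,(i+1)%4+4),(i,i+4)): cv2.line(im,tuple(map(int,P[a])),tuple(map(int,P[b])),col,1,cv2.LINE_AA)
def view(p,x0,y0,x1,y1,s): return cv2.resize(p[y0:y1,x0:x1,::-1],None,fx=s,fy=s,interpolation=cv2.INTER_CUBIC)
E
python3 - <<'E'
from ov import *
p=np.load("pics/side6.npz")["p"]; im=view(p,326,245,446,345,6)
off=(-1.8,-3.5)
draw(im,"side",box(396.6,-310.2,0,6,112,112,61),off,326,245,6,(0,255,0))
draw(im,"side",box(396.6,-310.2,6,16,66,66,61),off,326,245,6,(255,255,0))
s,R=cur(); P=s["eef_pos"]; u=P[2]-12.5
draw(im,"side",box(P[0],P[1],u,u+10,54,54,61),off,326,245,6,(0,0,255))
draw(im,"side",box(P[0],P[1],u+10,u+34,40,40,61),off,326,245,6,(255,0,255))
cv2.imwrite("pics/ov6.png",im)
E
```

View pics/ov6.png

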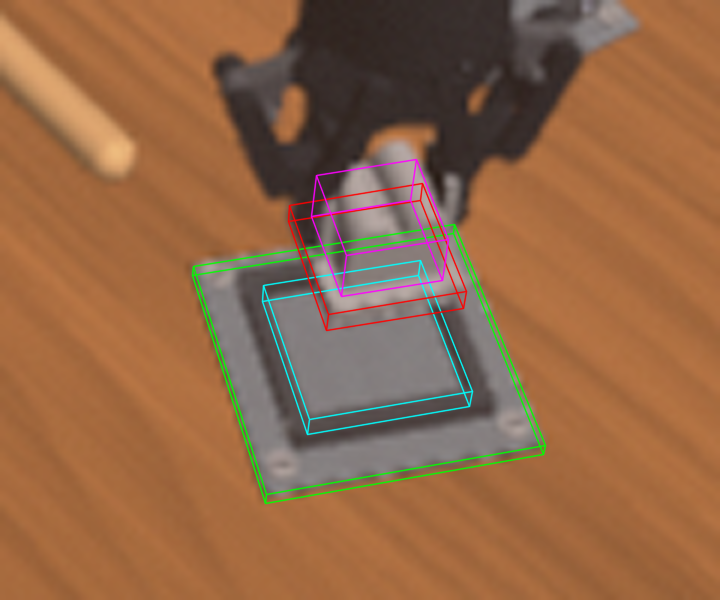

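```bash
python3 - <<'E'
from ov import *
for n,box_ in(("side",(378,270,402,297)),):
    a=np.load(f"pics/{n}6.npz"); C=cloud(n,a["d"]); p=a["p"]
    x0,y0,x1,y1=box_
    for v in range(266,300,2):
        print(v,[tuple(C[v,u].round(0).astype(int)) for u in range(380,402,3)])
E
```

```text
266 [(np.int64(371), np.int64(-302), np.int64(147)), (np.int64(364), np.int64(-317), np.int64(165)), (np.int64(372), np.int64(-318), np.int64(160)), (np.int64(384), np.int64(-317), np.int64(150)), (np.int64(387), np.int64(-323), np.int64(152)), (np.int64(396), np.int64(-324), np.int64(148)), (np.int64(406), np.int64(-324), np.int64(140)), (np.int64(403), np.int64(-335), np.int64(152))]
268 [(np.int64(369), np.int64(-305), np.int64(144)), (np.int64(365), np.int64(-316), np.int64(157)), (np.int64(372), np.int64(-319), np.int64(154)), (np.int64(483), np.int64(-238), np.int64(2)), (np.int64(493), np.int64(-240), np.int64(-4)), (np.int64(495), np.int64(-248), np.int64(2)), (np.int64(418), np.int64(-316), np.int64(118)), (np.int64(405), np.int64(-334), np.int64(143))]
270 [(np.int64(364), np.int64(-309), np.int64(144)), (np.int64(368), np.int64(-314), np.int64(146)), (np.int64(372), np.int64(-320), np.int64(148)), (np.int64(408), np.int64(-299), np.int64(103)), (np.int64(414), np.int64(-303), np.int64(103)), (np.int64(492), np.int64(-251), np.int64(-1)), (np.int64(415), np.int64(-319), np.
[... 4731 characters left out ...]
4(364), np.int64(-326), np.int64(71)), (np.int64(370), np.int64(-330), np.int64(70)), (np.int64(377), np.int64(-333), np.int64(68)), (np.int64(383), np.int64(-336), np.int64(65)), (np.int64(392), np.int64(-339), np.int64(61)), (np.int64(429), np.int64(-319), np.int64(11)), (np.int64(432), np.int64(-326), np.int64(15))]
298 [(np.int64(359), np.int64(-322), np.int64(64)), (np.int64(365), np.int64(-326), np.int64(64)), (np.int64(371), np.int64(-330), np.int64(62)), (np.int64(-198), np.int64(-783), np.int64(974)), (np.int64(415), np.int64(-313), np.int64(9)), (np.int64(423), np.int64(-316), np.int64(5)), (np.int64(426), np.int64(-322), np.int64(9)), (np.int64(427), np.int64(-330), np.int64(16))]
```

Depth on the held die's front face puts it about 2 to 2.5 mm off the TCP along tool +y. I'll correct that and lower in stages, watching the force.

Call:
jog_arm:
  series:
    - [0,0,0,1,-0.1,0.1,0.2]
    - [0,0,0,1.5,-0.1,0.05,0.2]
    - [0,0,0,1,0,0,0.2]
    - [0,0,0,0.7,0,0,0.2]
    - [0,0,0,0.4,0,0,0.2]
    - [0,0,0,0.3,0,0,0.2]
    - [0,0,0,0,0,0,0.2]

```text
clock: 17.15
eef_pos: [395.6, -312.2, 24.1]
tcp_rot: [2.994, 1.571, 2.49]
contact_force: [0.2, -0.6, -6.7]
opening: 0.457
```

```bash
python3 - <<'E'
from ov import *
plan([(395.8,-312,18.5,-29)])
p,d=r.grab_frame("side"); crop(p,326,245,446,345,6,"pics/side7.png")
E
```

```text
t 17.15 P [ 395.6 -312.2   24.1] jaw -28.9 tilt 0.01 q [-0.67  0.47  2.04 -0.    0.63 -0.17] F [ 0.2 -0.6 -6.7] open 0.457
-> (395.8, -312, 18.5, np.float64(-29.0)) turn [ 0.1  -0.01 -0.  ] shift cm before-turn [0.56 0.02 0.01] after-turn [0.56 0.02 0.01]
```

View pics/side7.png

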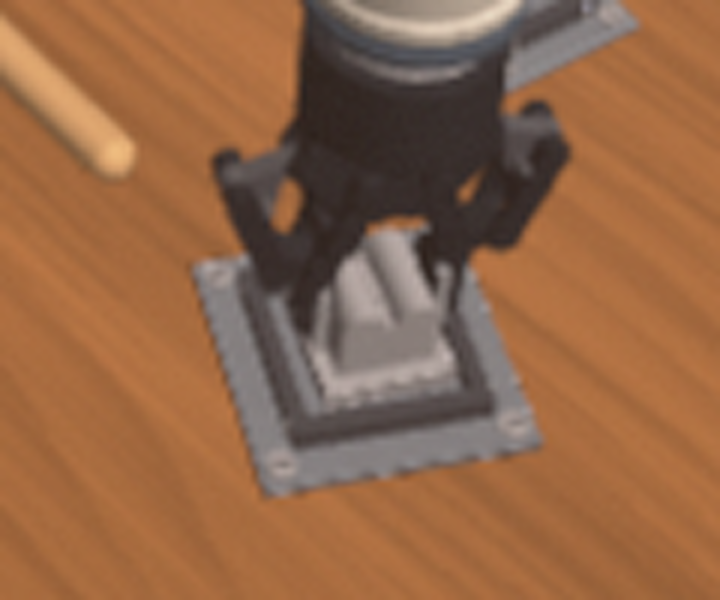

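The foot has dropped inside the rim at about (391,308) with only the die's weight on the wrist. Lowering to the floor and releasing.

Call:
jog_arm:
  series:
    - [0,0,0,0.3,0,0,0.2]
    - [0,0,0,0.2,0,0,0.2]
    - [0,0,0,0.1,0,0,0.2]
    - [0,0,0,0,0,0,0.2]

```text
clock: 17.6
eef_pos: [395.6, -312.2, 18.6]
tcp_rot: [-0.161, 1.571, -0.665]
contact_force: [-1.7, 1.4, -0.3]
opening: 0.459
```

Call:
jog_arm:
  series:
    - [0,0,0,0,0,0,0.52]
    - [0,0,0,0,0,0,0.6]
    - [0,0,0,0,0,0,0.7]
    - [0,0,0,0,0,0,0.8]
    - [0,0,0,0,0,0,0.8]
    - [0,0,0,-1,0,0,0.8]
    - [0,0,0,-2,0,0,0.8]
    - [0,0,0,-4,0,0,0.8]
    - [0,0,0,-4,0,0,0.8]
    - [0,0,0,-4,0,0,0.8]
    - [0,0,0,0,0,0,0.8]

```text
clock: 18.7
eef_pos: [398.2, -314.2, 174.1]
tcp_rot: [-0.169, 1.561, -0.674]
contact_force: [-0.7, 0.0, -0.3]
opening: 0.799
```

```bash
python3 - <<'E'
from ov import *
plan([(530,0,170,None),(613.3,132.4,170,-53)])
p,d=r.grab_frame("side"); crop(p,326,245,446,345,6,"pics/side8.png")
E
```

```text
t 18.7 P [ 398.2 -314.2  174.1] jaw -28.9 tilt 0.53 q [-0.67  0.23  1.94 -0.    0.95 -0.17] F [-0.7  0.  -0.3] open 0.799
-> (530, 0, 170, np.float64(-28.9)) turn [-0.    0.53  0.09] shift cm before-turn [ 0.32 33.88 -3.65] after-turn [ 0.41 33.88 -3.65]
-> (613.3, 132.4, 170, np.float64(-53.0)) turn [24.1  0.   0. ] shift cm before-turn [ 0.   15.62  0.89] after-turn [ 0.   14.62 -5.56]
```

View pics/side8.png

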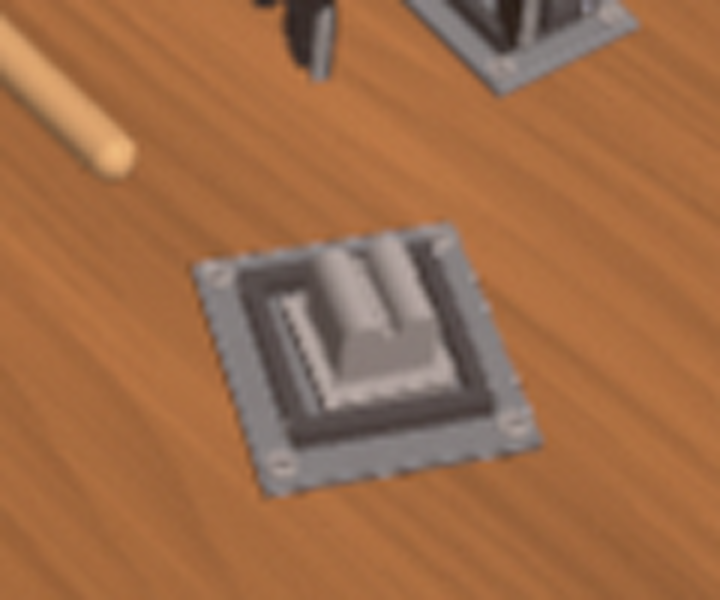

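The square die is seated in the square keeper at about (390,305), its foot inside the rim. Now the steel long die.

Call:
jog_arm:
  series:
    - [0,0,0,0,1.5,-0.1,0.8]
    - [0,0,0,0,3,-0.2,0.8]
    - [0,0,0,0,3.7,-0.2,0.8]
    - [0,0,0,0,3.7,-0.2,0.8]
    - [0,0,0,0,3.7,-0.2,0.8]
    - [0,0,0,0,3.7,-0.2,0.8]
    - [0,0,0,0,3.7,-0.2,0.8]
    - [0,0,0,0,3.7,-0.2,0.8]
    - [0,0,0,0,3.7,-0.2,0.8]
    - [0,0,0,0,3.7,-0.2,0.8]
    - [0,0,0,0,3.7,-0.2,0.8]
    - [0,0,0,0,3.7,-0.2,0.7]
    - [0,0,0,0,3.7,-0.2,0.7]
    - [0,0,0,0,2.5,-0.2,0.6]
    - [0,0,0,0,1.5,-0.1,0.6]
    - [8,0,0,0,0,0,0.6]
    - [8,0,0,0,0,0,0.6]
    - [8,0,0,0,0,0,0.6]
    - [0,0,0,0,0,0,0.6]
    - [0,0,0,0,0,0,0.6]

```text
clock: 20.75
eef_pos: [608.2, 131.9, 167.5]
tcp_rot: [-1.979, 1.569, -2.899]
contact_force: [1.1, -0.9, 0.8]
opening: 0.598
```

```bash
python3 - <<'E'
from ov import *
from meas import mrect
plan([(613.6,132.7,31,-53)])
for n in ("side","top"):
    p,d=r.grab_frame(n); np.savez(f"pics/{n}9.npz",p=p,d=d); C=cloud(n,d)
    m=(np.hypot(C[...,0]-613,C[...,1]-131)<75)&(C[...,2]>38)&(C[...,2]<75); print(n,mrect(C[m][:,:2]))
    if n=="side": crop(p,270,120,390,220,6,"pics/side9.png")
    m=(np.hypot(C[...,0]-396,C[...,1]+312)<30)&(C[...,2]>38); print(n,"sq",mrect(C[m][:,:2]),np.percentile(C[m][:,2],[50,95])) if m.sum()>5 else 0
E
```

```text
t 20.75 P [608.2 131.9 167.5] jaw -52.7 tilt 0.09 q [ 0.21  0.41  1.7  -0.    1.03  1.13] F [ 1.1 -0.9  0.8] open 0.598
-> (613.6, 132.7, 31, np.float64(-53.0)) turn [ 0.32 -0.04  0.08] shift cm before-turn [13.65  0.5   0.27] after-turn [13.65  0.48  0.26]
side (array([610.4, 127. ]), array([114.3,  16.1]), 37.7)
side sq (array([ 393.4, -313.9]), array([42.2, 40.3]), 64.1) [46.26427191 50.50404558]
top (array([0., 0.]), array([0., 0.]), 0.0)
top sq (array([ 397.2, -311.1]), array([39. , 40.1]), 63.3) [46.1999021  50.00969684]
```

View pics/side9.png

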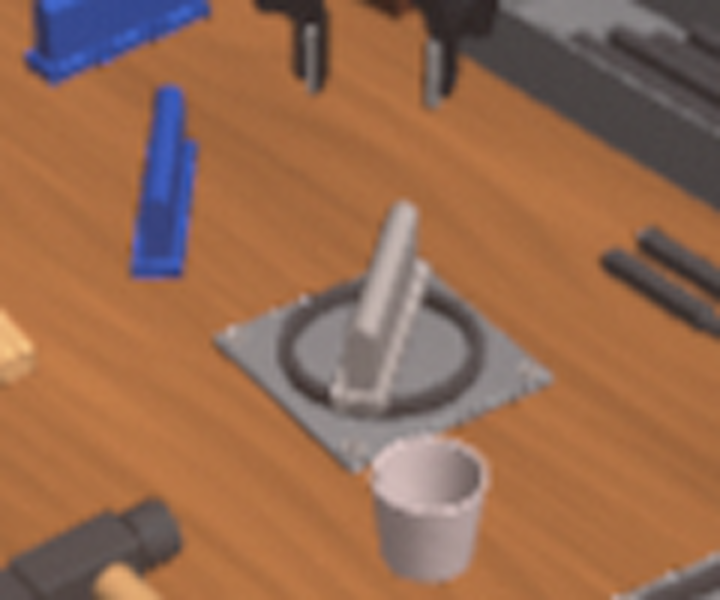

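The steel long die lies across the round keeper at about (332,170), and the nearest blue look-alike is at about (297,150), well clear. Descending on the steel one.

Call:
jog_arm:
  series:
    - [0.3,0,0,3,0.3,0.15,0.6]
    - [0,0,0,3,0.2,0.1,0.6]
    - [0,0,0,3,0,0,0.6]
    - [0,0,0,2,0,0,0.6]
    - [0,0,0,1,0,0,0.6]
    - [0,0,0,0.7,0,0,0.6]
    - [0,0,0,0.3,0,0,0.6]
    - [0,0,0,0,0,0,0.6]
    - [0,0,0,0,0,0,0.6]

```text
clock: 21.75
eef_pos: [615.1, 133.2, 39.2]
tcp_rot: [1.14, 1.569, 0.212]
contact_force: [-0.3, -0.4, 0.7]
opening: 0.603
```

```bash
python3 - <<'E'
from ov import *
plan([(613.6,132.7,31,-53)])
p,d=r.grab_frame("side"); crop(p,270,120,390,220,6,"pics/side10.png")
E
```

```text
t 21.75 P [615.1 133.2  39.2] jaw -53.2 tilt 0.08 q [0.21 0.59 1.75 0.   0.8  1.14] F [-0.3 -0.4  0.7] open 0.603
-> (613.6, 132.7, 31, np.float64(-53.0)) turn [-0.2   0.04 -0.08] shift cm before-turn [ 0.82 -0.15 -0.05] after-turn [ 0.82 -0.15 -0.05]
```

View pics/side10.png

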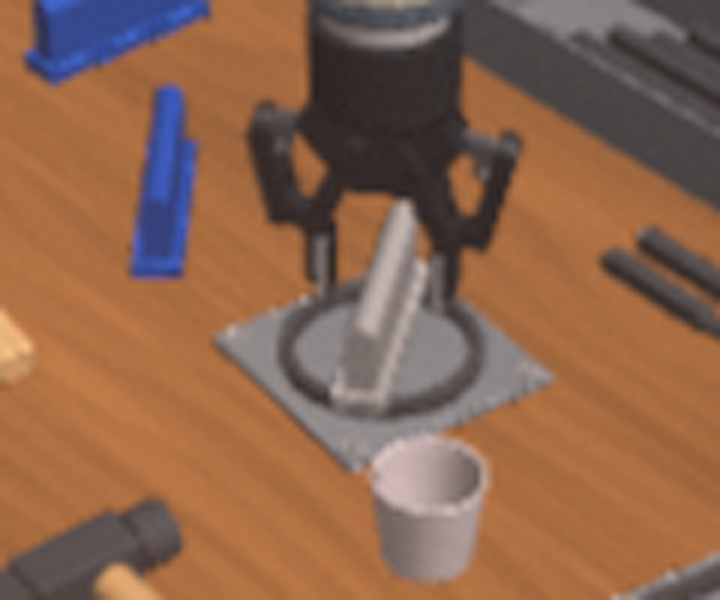

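The jaws straddle the ridge near mid-length, with the tips at about (324,168) and (343,171). Going down a little more and closing.

Call:
jog_arm:
  series:
    - [0,0,0,0.4,-0.15,-0.05,0.6]
    - [0,0,0,0.3,0,0,0.6]
    - [0,0,0,0,0,0,0.5]
    - [0,0,0,0,0,0,0.4]
    - [0,0,0,0,0,0,0.3]
    - [0,0,0,0,0,0,0.25]
    - [0,0,0,0,0,0,0.2]
    - [0,0,0,0,0,0,0.15]
    - [0,0,0,0,0,0,0.1]
    - [0,0,0,0,0,0,0]
    - [0,0,0,0,0,0,0]
    - [0,0,0,0,0,0,0]

```text
clock: 23.0
eef_pos: [613.3, 132.3, 31.5]
tcp_rot: [0.532, 1.57, -0.397]
contact_force: [1.4, -5.2, 5.1]
opening: 0.175
```

```bash
python3 - <<'E'
from ov import *
plan([])
E
```

```text
t 23.0 P [613.3 132.3  31.5] jaw -53.2 tilt 0.04 q [ 0.21  0.59  1.76 -0.    0.79  1.14] F [ 1.4 -5.2  5.1] open 0.175
```

Call:
jog_arm:
  series:
    - [0,0,0,-0.5,0,0,0]
    - [0,0,0,-1,0,0,0]
    - [0,0,0,-2,0,0,0]
    - [0,0,0,-3,0,0,0]
    - [0,0,0,-3,0,0,0]
    - [0,0,0,-2,0,0,0]
    - [0,0,0,0,0,0,0]
  force: 80

```text
clock: 23.7
eef_pos: [614.3, 133.3, 149.4]
tcp_rot: [1.251, 1.566, 0.322]
contact_force: [0.6, 0.5, -6.7]
opening: 0.174
```

```bash
python3 - <<'E'
from ov import *
plan([(593.8,-170.5,140,None),(593.8,-170.5,140,-8.9)])
p,d=r.grab_frame("side"); crop(p,270,120,390,220,6,"pics/side11.png")
E
```

```text
t 23.7 P [614.3 133.3 149.4] jaw -53.2 tilt 0.26 q [0.21 0.44 1.7  0.   1.   1.14] F [ 0.6  0.5 -6.7] open 0.174
-> (593.8, -170.5, 140, np.float64(-53.2)) turn [ 0.    0.08 -0.25] shift cm before-turn [  0.88 -19.84  23.1 ] after-turn [  0.94 -19.84  23.1 ]
-> (593.8, -170.5, 140, np.float64(-8.9)) turn [-44.31   0.     0.  ] shift cm before-turn [0. 0. 0.] after-turn [0. 0. 0.]
```

View pics/side11.png

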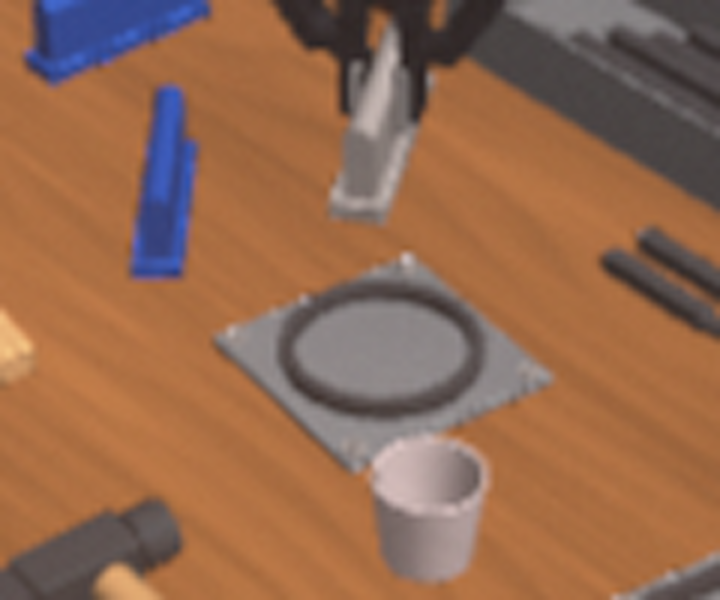

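The long die is held level and has cleared the keeper. Moving to the long keeper and turning into line.

Call:
jog_arm:
  series:
    - [0,0,0,0,-1,1.15,0]
    - [0,0,0,0,-2,2.3,0]
    - [0,0,0,0,-2.4,2.8,0]
    - [0,0,0,0,-2.4,2.8,0]
    - [0,0,0,0,-2.4,2.8,0]
    - [0,0,0,0,-2.4,2.8,0]
    - [0,0,0,0,-2.4,2.8,0]
    - [0,0,0,0,-2.3,2.7,0]
    - [0,0,0,0,-1.6,1.85,0]
    - [0,0,0,0,-0.9,1.1,0]
    - [-6,0,0,0,0,0,0]
    - [-8,0,0,1,0,0,0]
    - [-8,0,0,1,0,0,0]
    - [-8,0,0,1,0,0,0]
    - [-8,0,0,1,0,0,0]
    - [-6.3,0,0,1,0,0,0]
    - [0,0,0,1,0,0,0]
    - [0,0,0,0,0,0,0]
    - [0,0,0,0,0,0,0]

```text
clock: 25.65
eef_pos: [592.3, -170.8, 85.7]
tcp_rot: [2.97, 1.569, 2.812]
contact_force: [0.6, 0.0, -5.4]
opening: 0.171
```

```bash
cat > p12.py <<'E'
from ov import *
plan([(593.8,-170.5,40,-8.9),(593.8,-170.5,21.5,-8.9)])
s,R=cur(); P=s["eef_pos"]; jy=np.degrees(np.arctan2(R[1,2],R[0,2]))
import sys
p,d=r.grab_frame("side"); np.savez("pics/side12.npz",p=p,d=d)
x0,y0=335,165; im=view(p,x0,y0,x0+120,y0+100,6)
off=(-1,-3.5)
im0=im.copy()
draw(im,"side",box(593.8,-170.5,0,6,176,80,81.1),off,x0,y0,6,(0,255,0))
draw(im,"side",box(593.8,-170.5,6,16,132,38,81.1),off,x0,y0,6,(255,255,0))
u=P[2]-15.5
draw(im,"side",box(P[0],P[1],u,u+10,120,28,jy+90),off,x0,y0,6,(0,0,255))
draw(im,"side",box(P[0],P[1],u+10,u+50-10,110,16,jy+90),off,x0,y0,6,(255,0,255))
cv2.imwrite("pics/ov12.png",im); cv2.imwrite("pics/raw12.png",im0)
E
python3 p12.py
```

```text
t 25.65 P [ 592.3 -170.8   85.7] jaw -9.0 tilt 0.07 q [-0.28  0.51  1.76  0.    0.87 -0.13] F [ 0.6  0.  -5.4] open 0.171
-> (593.8, -170.5, 40, np.float64(-8.9)) turn [-0.15 -0.07 -0.01] shift cm before-turn [4.57 0.05 0.15] after-turn [4.57 0.06 0.15]
-> (593.8, -170.5, 21.5, np.float64(-8.9)) turn [0. 0. 0.] shift cm before-turn [1.85 0.   0.  ] after-turn [1.85 0.   0.  ]
```

View pics/ov12.png

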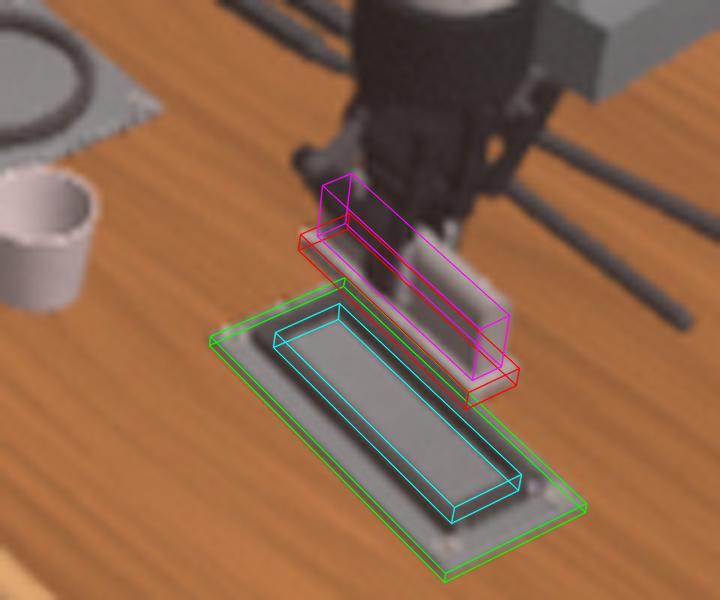

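View pics/raw12.png

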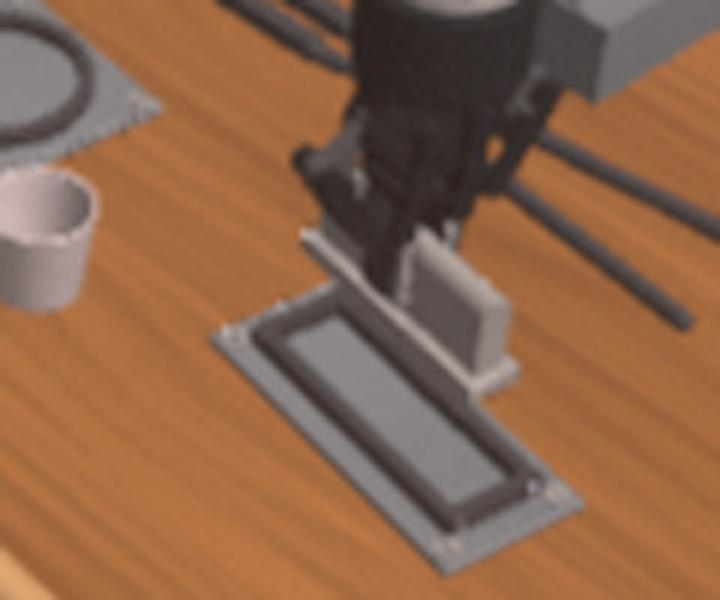

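The die lines up with the overlay to within about 2 mm. I'll stop just above the rim and check again.

Call:
jog_arm:
  series:
    - [0,0,0,1.5,0.05,0.1,0]
    - [0,0,0,1.5,0,0.05,0]
    - [0,0,0,1,0,0,0]
    - [0,0,0,0.5,0,0,0]
    - [0,0,0,0.3,0,0,0]
    - [0,0,0,0,0,0,0]
    - [0,0,0,0,0,0,0]

```text
clock: 26.4
eef_pos: [594.6, -170.9, 38.6]
tcp_rot: [-0.164, 1.57, -0.319]
contact_force: [0.6, -0.4, -6.2]
opening: 0.169
```

```bash
python3 p12.py
```

```text
t 26.4 P [ 594.6 -170.9   38.6] jaw -8.9 tilt 0.04 q [-0.28  0.57  1.78 -0.    0.79 -0.13] F [ 0.6 -0.4 -6.2] open 0.169
-> (593.8, -170.5, 40, np.float64(-8.9)) turn [-0.01  0.03  0.01] shift cm before-turn [-0.14  0.03 -0.08] after-turn [-0.14  0.03 -0.08]
-> (593.8, -170.5, 21.5, np.float64(-8.9)) turn [0. 0. 0.] shift cm before-turn [1.85 0.   0.  ] after-turn [1.85 0.   0.  ]
```

View pics/raw12.png

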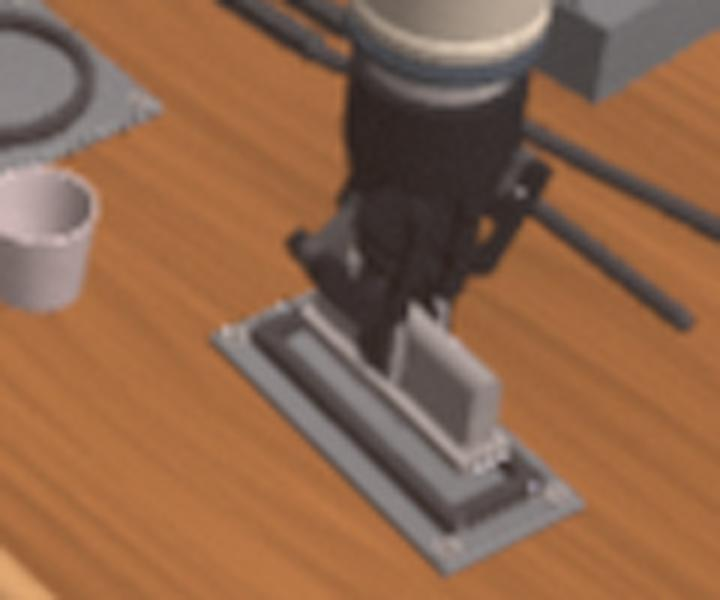

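View pics/ov12.png

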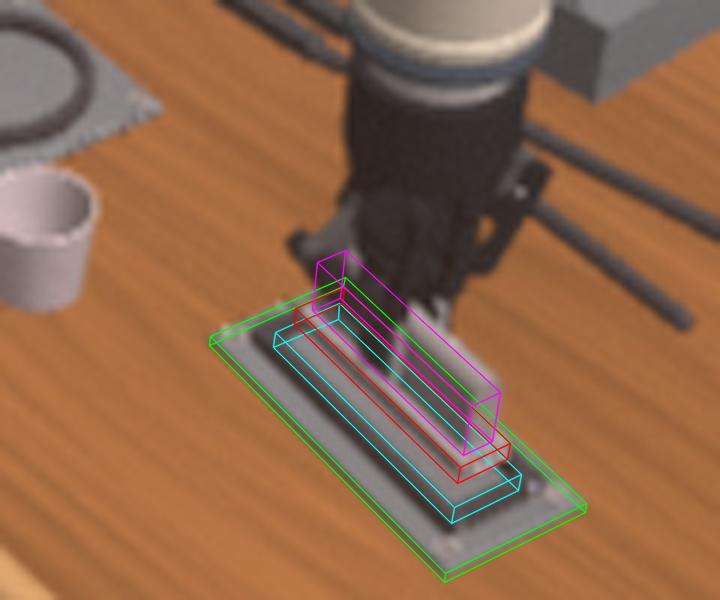

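Call:
jog_arm:
  series:
    - [0,0,0,0,0,-0.15,0]
    - [0,0,0,0.4,0,0,0]
    - [0,0,0,0.4,0,0,0]
    - [0,0,0,0.3,0,0,0]
    - [0,0,0,0,0,0,0]
    - [0,0,0,0,0,0,0]

```text
clock: 27.05
eef_pos: [592.7, -170.5, 27.1]
tcp_rot: [3.065, 1.57, 2.91]
contact_force: [-0.2, -0.6, -6.3]
opening: 0.17
```

```bash
python3 p12.py
```

```text
t 27.05 P [ 592.7 -170.5   27.1] jaw -8.9 tilt 0.02 q [-0.28  0.59  1.78 -0.    0.77 -0.13] F [-0.2 -0.6 -6.3] open 0.17
-> (593.8, -170.5, 40, np.float64(-8.9)) turn [-0.01 -0.02 -0.  ] shift cm before-turn [-1.29  0.02  0.11] after-turn [-1.29  0.02  0.11]
-> (593.8, -170.5, 21.5, np.float64(-8.9)) turn [0. 0. 0.] shift cm before-turn [1.85 0.   0.  ] after-turn [1.85 0.   0.  ]
```

View pics/raw12.png

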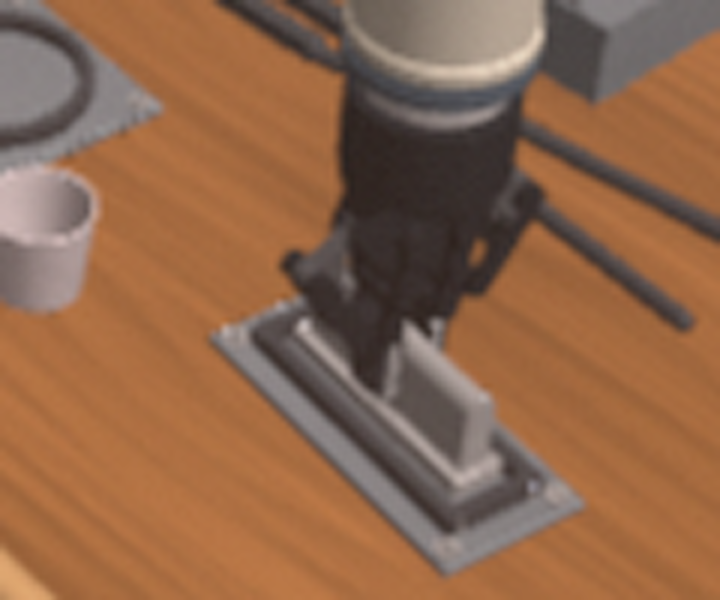

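The foot is inside the oblong rim and the wrist carries weight only. Lowering to the floor.

Call:
jog_arm:
  series:
    - [0,0,0,0.3,0,0,0]
    - [0,0,0,0.2,0,0,0]
    - [0,0,0,0.1,0,0,0]
    - [0,0,0,0,0,0,0]

```text
clock: 27.5
eef_pos: [592.8, -170.5, 21.6]
tcp_rot: [3.074, 1.571, 2.919]
contact_force: [-2.9, 0.9, -0.3]
opening: 0.176
```

Call:
jog_arm:
  series:
    - [0,0,0,0,0,0,0.22]
    - [0,0,0,0,0,0,0.28]
    - [0,0,0,0,0,0,0.35]
    - [0,0,0,0,0,0,0.45]
    - [0,0,0,0,0,0,0.5]
    - [0,0,0,-1,0,0,0.5]
    - [0,0,0,-2,0,0,0.5]
    - [0,0,0,-4,0,0,0.5]
    - [0,0,0,-4,0,0,0.5]
    - [0,0,0,-4,0,0,0.7]
    - [0,0,0,0,0,0,0.8]

```text
clock: 28.6
eef_pos: [596.2, -171.5, 178.1]
tcp_rot: [-0.126, 1.561, -0.281]
contact_force: [1.0, -0.9, 0.9]
opening: 0.792
```

```bash
python3 - <<'E'
from ov import *
from meas import mrect
plan([(413.5,321.5,170,None),(413.5,321.5,170,-5)])
p,d=r.grab_frame("side"); crop(p,335,165,455,265,6,"pics/side13.png")
E
```

```text
t 28.6 P [ 596.2 -171.5  178.1] jaw -8.9 tilt 0.58 q [-0.28  0.39  1.7   0.    1.04 -0.13] F [ 1.  -0.9  0.9] open 0.792
-> (413.5, 321.5, 170, np.float64(-8.9)) turn [-0.    0.57  0.07] shift cm before-turn [  0.49  45.88 -25.69] after-turn [  0.81  45.88 -25.68]
-> (413.5, 321.5, 170, np.float64(-5.0)) turn [-3.91  0.    0.  ] shift cm before-turn [0. 0. 0.] after-turn [0. 0. 0.]
```

View pics/side13.png

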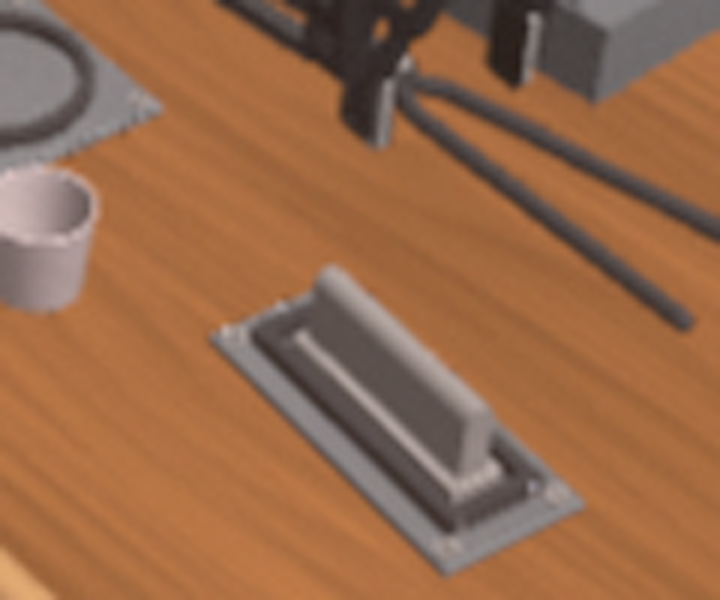

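The long die is seated in the long keeper at about (401,231). Back to the board for the round die.

Call:
jog_arm:
  series:
    - [0,0,0,0,1.5,-0.8,0.9]
    - [0,0,0,0,3,-1.7,0.9]
    - [0,0,0,0,3.6,-2,0.9]
    - [0,0,0,0,3.6,-2,0.9]
    - [0,0,0,0,3.6,-2,0.9]
    - [0,0,0,0,3.6,-2,0.9]
    - [0,0,0,0,3.6,-2,0.9]
    - [0,0,0,0,3.6,-2,0.9]
    - [0,0,0,0,3.6,-2,0.9]
    - [0,0,0,0,3.6,-2,0.9]
    - [0,0,0,0,3.6,-2,0.9]
    - [0,0,0,0,3.6,-2,0.9]
    - [0,0,0,0,2.7,-1.6,0.9]
    - [0,0,0,0,1.7,-1,0.9]
    - [0,0,0,0,1,-0.6,0.9]
    - [0,0,0,0,0,0,0.9]
    - [0,0,0,0,0,0,0.9]
  force: 60

```text
clock: 30.35
eef_pos: [409.5, 322.0, 170.7]
tcp_rot: [-2.127, 1.569, -2.282]
contact_force: [-0.5, 0.3, -0.2]
opening: 0.898
```

```bash
python3 - <<'E'
from ov import *
from meas import mrect
plan([(413.3,322,35,None)])
for n in("side",):
    p,d=r.grab_frame(n); C=cloud(n,d); crop(p,170,100,320,225,5,"pics/side14.png")
    m=(np.hypot(C[...,0]-413,C[...,1]-320)<45)&(C[...,2]>40)&(C[...,2]<80); print(n,mrect(C[m][:,:2]))
E
```

```text
t 30.35 P [409.5 322.  170.7] jaw -8.9 tilt 0.08 q [ 0.66  0.26  1.91 -0.    0.97  0.82] F [-0.5  0.3 -0.2] open 0.898
-> (413.3, 322, 35, np.float64(-8.9)) turn [ 0.   -0.04  0.07] shift cm before-turn [13.57  0.07  0.39] after-turn [13.57  0.06  0.38]
side (array([411., 317.]), array([44.7, 42.1]), 46.3)
```

View pics/side14.png

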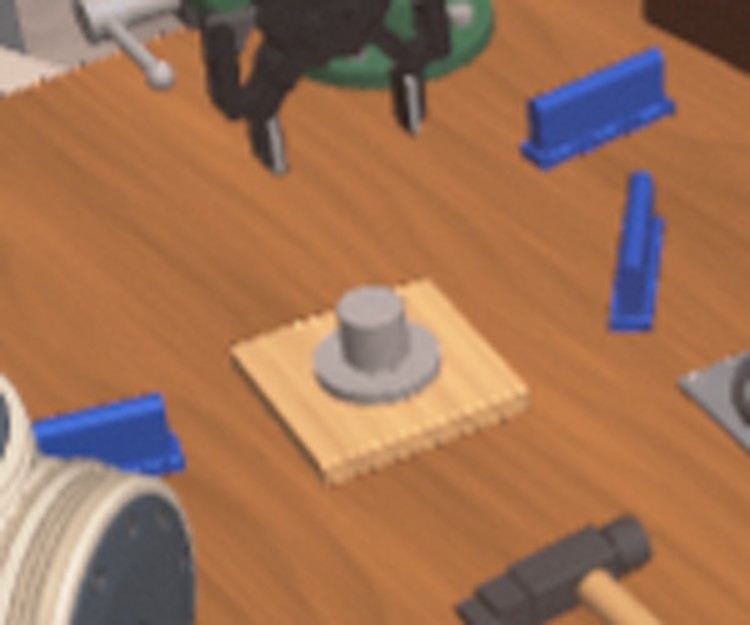

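The round die stands on the board at about (245,170). Descending for it.

Call:
jog_arm:
  series:
    - [0,0,0,3,0.05,0.2,0.9]
    - [0,0,0,3,0,0.2,0.9]
    - [0,0,0,3,0,0,0.9]
    - [0,0,0,2,0,0,0.9]
    - [0,0,0,1.2,0,0,0.9]
    - [0,0,0,0.7,0,0,0.9]
    - [0,0,0,0.4,0,0,0.9]
    - [0,0,0,0,0,0,0.8]
    - [0,0,0,0,0,0,0.7]
    - [0,0,0,0,0,0,0.6]

```text
clock: 31.4
eef_pos: [414.4, 323.0, 39.0]
tcp_rot: [0.81, 1.569, 0.655]
contact_force: [-0.2, -0.1, -0.2]
opening: 0.6
```

```bash
python3 - <<'E'
from ov import *
plan([(413.3,322,35.5,None)])
E
```

```text
t 31.4 P [414.4 323.   39. ] jaw -8.9 tilt 0.08 q [ 0.66  0.47  1.99 -0.    0.69  0.81] F [-0.2 -0.1 -0.2] open 0.6
-> (413.3, 322, 35.5, np.float64(-8.9)) turn [ 0.    0.05 -0.06] shift cm before-turn [ 0.35 -0.11 -0.1 ] after-turn [ 0.35 -0.11 -0.1 ]
```

Call:
jog_arm:
  series:
    - [0,0,0,0.2,-0.1,-0.1,0.6]
    - [0,0,0,0,0,0,0.55]
    - [0,0,0,0,0,0,0.5]
    - [0,0,0,0,0,0,0.45]
    - [0,0,0,0,0,0,0.35]
    - [0,0,0,0,0,0,0.25]
    - [0,0,0,0,0,0,0.2]
    - [0,0,0,0,0,0,0.2]

```text
clock: 32.2
eef_pos: [413.3, 321.8, 36.8]
tcp_rot: [0.309, 1.57, 0.154]
contact_force: [0.4, -2.3, 5.1]
opening: 0.475
```

Call:
jog_arm:
  series:
    - [0,0,0,-0.5,0,0,0.2]
    - [0,0,0,-1,0,0,0.2]
    - [0,0,0,-2,0,0,0.2]
    - [0,0,0,-3,0,0,0.2]
    - [0,0,0,-3,0,0,0.2]
    - [0,0,0,-2,0,0,0.2]
    - [0,0,0,0,0,0,0.2]

```text
clock: 32.9
eef_pos: [414.0, 322.9, 154.2]
tcp_rot: [0.841, 1.566, 0.686]
contact_force: [0.8, 0.6, -7.2]
opening: 0.477
```

```bash
python3 - <<'E'
from ov import *
plan([(613.3,132.4,150,None)])
E
```

```text
t 32.9 P [414.  322.9 154.2] jaw -8.9 tilt 0.28 q [0.66 0.29 1.92 0.   0.93 0.81] F [ 0.8  0.6 -7.2] open 0.477
-> (613.3, 132.4, 150, np.float64(-8.9)) turn [ 0.    0.19 -0.21] shift cm before-turn [  0.43 -15.73  22.63] after-turn [  0.42 -15.73  22.64]
```

Call:
jog_arm:
  series:
    - [0,0,0,0,-0.8,1.1,0.2]
    - [0,0,0,0,-1.6,2.3,0.2]
    - [0,0,0,0,-2.1,3,0.2]
    - [0,0,0,0,-2.1,3,0.2]
    - [0,0,0,0,-2.1,3,0.2]
    - [0,0,0,0,-2.1,3,0.2]
    - [0,0,0,0,-2.1,3,0.2]
    - [0,0,0,0,-1.5,2.2,0.2]
    - [0,0,0,0,-0.8,1.2,0.2]
    - [0,0,0,0,-0.5,0.8,0.2]
    - [0,0,0,2,0,0,0.2]
    - [0,0,0,3,0,0,0.2]
    - [0,0,0,2,0,0,0.2]
    - [0,0,0,1,0,0,0.2]
    - [0,0,0,0,0,0,0.2]
    - [0,0,0,0,0,0,0.2]

```text
clock: 34.5
eef_pos: [612.1, 132.1, 71.8]
tcp_rot: [0.529, 1.57, 0.374]
contact_force: [0.3, 0.3, -7.3]
opening: 0.472
```

```bash
cat > p15.py <<'E'
from ov import *
plan([(613.3,132.4,45,None),(613.3,132.4,24.8,None)])
s,R=cur(); P=s["eef_pos"]
p,d=r.grab_frame("side"); np.savez("pics/side15.npz",p=p,d=d)
x0,y0=270,120; S=6; im=view(p,x0,y0,x0+120,y0+100,S); im0=im.copy(); off=np.array([-.8,-4.3,0])
def circ(c,z,rad,col):
    t=np.linspace(0,2*np.pi,73); Q=np.c_[c[0]+rad*np.cos(t),c[1]+rad*np.sin(t),np.full(73,z)]+off
    q=((w2pix("side",Q)-[x0,y0])*S+S/2).astype(np.int32); cv2.polylines(im,[q],True,col,1,cv2.LINE_AA)
K=(613.3,132.4)
circ(K,16,46,(255,255,0)); circ(K,16,54,(0,255,0))
u=P[2]-18.8; circ(P,u,40,(0,0,255)); circ(P,u+10,40,(0,0,255)); circ(P,u+48,21,(255,0,255))
draw(im,"side",box(K[0],K[1],0,6,128,128,84),off,x0,y0,S,(0,255,0))
cv2.imwrite("pics/raw15.png",im0); cv2.imwrite("pics/ov15.png",im)
E
python3 p15.py
```

```text
t 34.5 P [612.1 132.1  71.8] jaw -8.9 tilt 0.03 q [0.21 0.54 1.75 0.   0.86 0.37] F [ 0.3  0.3 -7.3] open 0.472
-> (613.3, 132.4, 45, np.float64(-8.9)) turn [ 0.    0.02 -0.01] shift cm before-turn [2.68 0.05 0.12] after-turn [2.68 0.05 0.12]
-> (613.3, 132.4, 24.8, np.float64(-8.9)) turn [0. 0. 0.] shift cm before-turn [2.02 0.   0.  ] after-turn [2.02 0.   0.  ]
```

View pics/ov15.png

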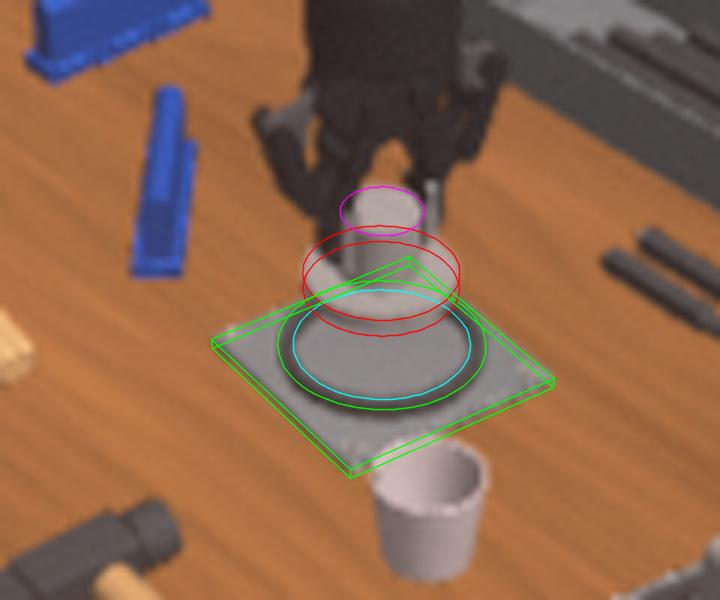

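The die and keeper overlays agree with the picture to about a pixel, with the die centred over the ring at about (334,177). Lowering in stages.

Call:
jog_arm:
  series:
    - [0,0,0,1.5,0,0.05,0.2]
    - [0,0,0,1,0,0,0.2]
    - [0,0,0,0.5,0,0,0.2]
    - [0,0,0,0.4,0,0,0.2]
    - [0,0,0,0.4,0,0,0.2]
    - [0,0,0,0.3,0,0,0.2]
    - [0,0,0,0,0,0,0.2]

```text
clock: 35.25
eef_pos: [612.1, 131.5, 29.9]
tcp_rot: [-2.781, 1.57, -2.937]
contact_force: [0.6, 0.2, -6.8]
opening: 0.473
```

```bash
python3 p15.py
```

```text
t 35.25 P [612.1 131.5  29.9] jaw -8.9 tilt 0.03 q [0.21 0.6  1.76 0.   0.78 0.36] F [ 0.6  0.2 -6.8] open 0.473
-> (613.3, 132.4, 45, np.float64(-8.9)) turn [ 0.   -0.03  0.01] shift cm before-turn [-1.51  0.1   0.11] after-turn [-1.51  0.1   0.11]
-> (613.3, 132.4, 24.8, np.float64(-8.9)) turn [0. 0. 0.] shift cm before-turn [2.02 0.   0.  ] after-turn [2.02 0.   0.  ]
```

View pics/raw15.png

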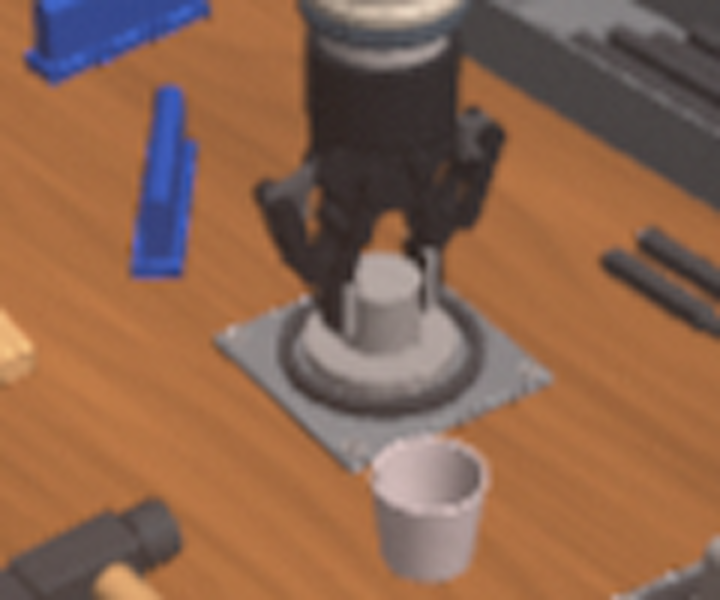

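The disc is inside the ring and the wrist carries weight only. Down to the floor, then release.

Call:
jog_arm:
  series:
    - [0,0,0,0.25,0,0.1,0.2]
    - [0,0,0,0.2,0,0,0.2]
    - [0,0,0,0.1,0,0,0.2]
    - [0,0,0,0,0,0,0.2]

```text
clock: 35.7
eef_pos: [613.3, 131.4, 24.9]
tcp_rot: [0.076, 1.571, -0.079]
contact_force: [-0.2, -0.4, -4.3]
opening: 0.474
```

Call:
jog_arm:
  series:
    - [0,0,0,0,0,0,0.55]
    - [0,0,0,0,0,0,0.65]
    - [0,0,0,0,0,0,0.75]
    - [0,0,0,0,0,0,0.85]
    - [0,0,0,0,0,0,0.85]
    - [0,0,0,-1,0,0,0.85]
    - [0,0,0,-2,0,0,0.85]
    - [0,0,0,-4,0,0,0.85]
    - [0,0,0,-4,0,0,0.85]
    - [0,0,0,-4,0,0,0.85]
    - [0,0,0,-4,0,0,0.85]
    - [0,0,0,0,0,0,0.85]

```text
clock: 36.9
eef_pos: [616.5, 132.1, 221.9]
tcp_rot: [0.365, 1.56, 0.209]
contact_force: [1.2, -0.3, -0.2]
opening: 0.851
```

```bash
python3 - <<'E'
from ov import *
plan([(480,380,230,None)])
E
```

```text
t 36.9 P [616.5 132.1 221.9] jaw -8.9 tilt 0.6 q [0.21 0.36 1.64 0.   1.13 0.36] F [ 1.2 -0.3 -0.2] open 0.851
-> (480, 380, 230, np.float64(-8.9)) turn [ 0.    0.56 -0.21] shift cm before-turn [ -0.89  22.38 -17.32] after-turn [ -0.81  22.37 -17.32]
```

Moving the arm clear for the final check.

Call:
jog_arm:
  series:
    - [0,0,0,0,1.4,-1,0.85]
    - [0,0,0,0,2.8,-2.1,0.85]
    - [0,0,0,0,3,-2.4,0.85]
    - [0,0,0,0,3,-2.4,0.85]
    - [0,0,0,0,3,-2.4,0.85]
    - [0,0,0,0,3,-2.4,0.85]
    - [0,0,0,0,3,-2.4,0.85]
    - [0,0,0,0,3,-2.4,0.85]
    - [0,0,0,0,3,-2.4,0.85]
    - [0,0,0,0,3,-2.4,0.85]
    - [0,0,0,0,2,-1.2,0.85]
    - [0,0,0,0,0,0,0.85]
    - [0,0,0,0,0,0,0.85]

```text
clock: 38.2
eef_pos: [426.6, 466.1, 213.6]
tcp_rot: [-2.095, 1.569, -2.249]
contact_force: [-0.2, -0.1, 0.0]
opening: 0.847
```

```bash
python3 - <<'E'
from ov import *
from meas import mrect
plan([])
for n in("top","side"):
    p,d=r.grab_frame(n); np.savez(f"pics/{n}20.npz",p=p,d=d); cv2.imwrite(f"pics/{n}20.png",p[:,:,::-1]); C=cloud(n,d)
    a0=np.load(f"pics/{n}0.npz"); C0=cloud(n,a0["d"])
    for k,c in(("round",(613.3,131.6)),("square",(396.5,-311)),("long",(593,-170.5))):
        m=(np.hypot(C[...,0]-c[0],C[...,1]-c[1])<65)&(C[...,2]>34)&(C[...,2]<75); z=C[m][:,2]
        print(n,k,mrect(C[m][:,:2]),"z50,95",np.percentile(z,[50,95]).round(1))
    df=np.abs(p.astype(int)-a0["p"].astype(int)).max(-1)>40; cv2.imwrite(f"pics/{n}20d.png",(df*255).astype(np.uint8))
    crop(p,*((255,135,500,260,3.2) if n=="top" else (290,140,450,340,3)),f"pics/{n}20c.png")
E
```

```text
t 38.2 P [426.6 466.1 213.6] jaw -8.8 tilt 0.13 q [ 0.83  0.38  1.63 -0.    1.13  0.98] F [-0.2 -0.1  0. ] open 0.847
top round (array([614. , 131.6]), array([39.6, 40.2]), 81.2) z50,95 [52.8 56.2]
top square (array([ 396.3, -311.1]), array([40.4, 40.3]), 61.3) z50,95 [45.7 49.5]
top long (array([ 592.8, -171.5]), array([112.4,  17.2]), 80.2) z50,95 [52.7 56.8]
side round (array([609.6, 125.9]), array([41.7, 37. ]), 49.7) z50,95 [51.8 56.2]
side square (array([ 393.9, -314.2]), array([42.6, 39.9]), 64.5) z50,95 [46.  50.9]
side long (array([ 588.6, -173.9]), array([111.3,  19.4]), 83.0) z50,95 [50.6 56.8]
```

View pics/top20c.png

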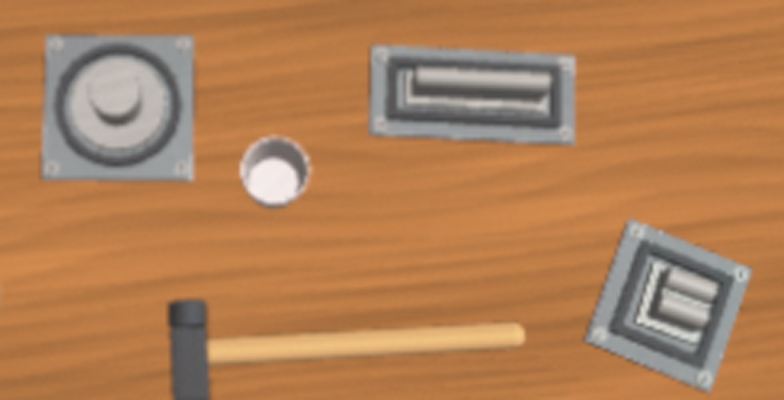

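View pics/side20c.png

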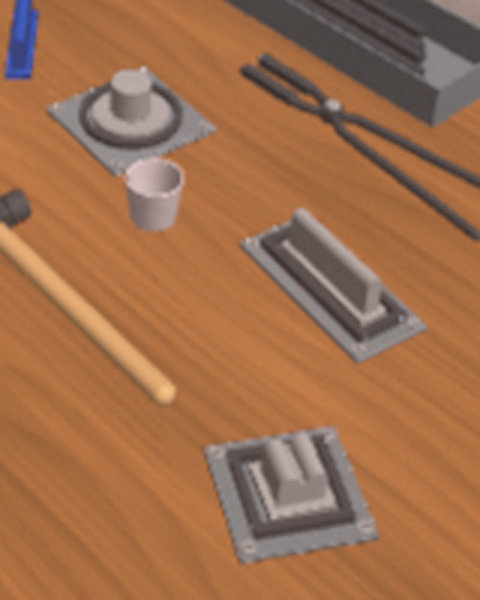

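View pics/top20d.png

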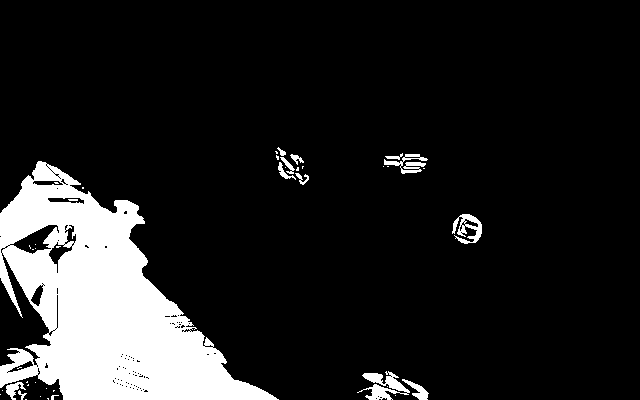

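View pics/top20.png

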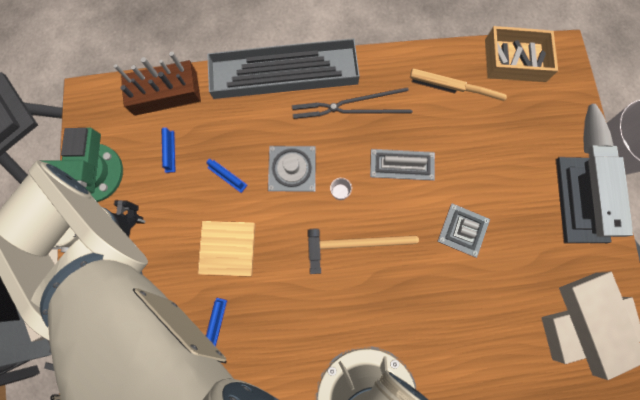

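All three dies sit inside their rims: round at (291,166), long at (403,163) and square at (465,230). In the top view, only the dies and the arm differ from the first picture. The hammer, tongs, tin and blue look-alikes are unmoved. Handing in.

```bash
python3 -c "
from rig import r
print(r.sign_off())"
```

```text
the job is handed in; nothing more can be done
None
```

I put all three dies in their own keepers and handed the job in at about 38 s of the 112 s. I parked the round die on the board, moved the square die to the square keeper and the long steel die to the long keeper, then brought the round die back to the round keeper.

**Seating:** both cameras show each foot inside its rim and level. Die tops (95th-percentile depth) measured about 56, 50 and 57 mm for round, square and long, against 54, 49 and 56 mm expected on the floor, with about 2 mm noise per depth pixel. Each die went down with only its own weight on the wrist until the floor began to take it, at the height expected from the grasp; the round die, released at 24.9 mm against 24.8 expected, had given up only part of its weight by then.

**Other objects:** the before/after difference of the top view shows no change at the hammer, tongs, tin or the blue look-alikes in view; the arm partly covered the blue one near the bottom left.

**What disagreed:** the side camera reads positions about 3 to 5 mm lower in y than the arm's own readings. I corrected for this when placing, and it does not affect the result.

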